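Reload the label dispenser on the prep bench

TASK

Reload the label dispenser: lift its cover off and lay it flat on the bench, then take whatever spent cardboard cores are on the posts and put them in the grey waste bin. Slide every full label roll lying on the bench down onto its post (large rolls on the thick post, small rolls on the thin one), then put the cover back and press it down firmly so that it lies level in its seat. Leave the other kitchen things where they are.

Things in the scene. Friction and masses are not known exactly. Their poses are not given: they have to be found in the camera images.
- dispenser: white label dispenser fixed to the bench: base plate 128 (x) x 260 (y) x 12 mm; an end wall at each y end (inner faces at y = +/-108 mm), open front and back; two steel posts on the base, 92 mm apart along y; the wall tops form a recessed seat for the cover 82 mm above the bench, with a rim 7 mm higher. Origin: centre of its underside, z up
- thick_post (a point): foot of the thick post (24 mm diameter, 63 mm tall, the top 7 mm tapered), on the top face of the base plate, 12 mm above the bench, at y = +46 mm of the dispenser; large rolls go here, three at most
- thin_post (a point): foot of the thin post (12 mm diameter, 63 mm tall, the top 7 mm tapered), on the top face of the base plate, 12 mm above the bench, at y = -46 mm of the dispenser; small rolls go here, three at most
- cover_seat (a point): centre of the cover's seat, 82 mm above the bench, axes as the dispenser's; the cover lies in the recess (116 mm by 248 mm inside its rims) with its underside at this height
- cover: flat grey cover plate, 110 (x) x 242 (y) x 6 mm, with a black bar grip across its middle 16 mm wide (x), 70 mm long (y), top 32 mm above the underside; 220 g; in the seat at the start. Origin: centre of its underside, z up; a half turn makes no difference. The bench left of the dispenser and near the robot, in front of the bin, is free to lay it on
- large_roll_a: fat roll of paper labels lying flat on the bench (or absent: then its state is None): outer diameter 60 mm, bore 30 mm, 20 mm high, a brown cardboard core inside white paper, about 80 g; origin at its centre, z along its axis, either way up will do
- large_roll_b: fat roll of paper labels lying flat on the bench (or absent: then its state is None): outer diameter 60 mm, bore 30 mm, 20 mm high, a brown cardboard core inside white paper, about 80 g; origin at its centre, z along its axis, either way up will do
- large_roll_c: fat roll of paper labels lying flat on the bench (or absent: then its state is None): outer diameter 60 mm, bore 30 mm, 20 mm high, a brown cardboard core inside white paper, about 80 g; origin at its centre, z along its axis, either way up will do
- small_roll_a: slim roll of paper labels lying flat on the bench (or absent: then its state is None): outer diameter 44 mm, bore 18 mm, 20 mm high, a brown cardboard core inside white paper, about 40 g; origin at its centre, z along its axis, either way up will do
- small_roll_b: slim roll of paper labels lying flat on the bench (or absent: then its state is None): outer diameter 44 mm, bore 18 mm, 20 mm high, a brown cardboard core inside white paper, about 40 g; origin at its centre, z along its axis, either way up will do
- small_roll_c: slim roll of paper labels lying flat on the bench (or absent: then its state is None): outer diameter 44 mm, bore 18 mm, 20 mm high, a brown cardboard core inside white paper, about 40 g; origin at its centre, z along its axis, either way up will do
- large_core: spent core: bare brown cardboard tube, outer diameter 34 mm, bore 30 mm, 20 mm high, about 15 g, sitting on the thick post at the start under the cover (or absent: then its state is None); origin at its centre, z along its axis
- small_core: spent core: bare brown cardboard tube, outer diameter 22 mm, bore 18 mm, 20 mm high, about 15 g, sitting on the thin post at the start under the cover (or absent: then its state is None); origin at its centre, z along its axis
- bin: open grey waste bin fixed on the bench left of the dispenser, 130 mm square, 85 mm high, walls 4 mm; origin at the centre of its underside
- shaker: small salt shaker, 30 mm across, 55 mm high, standing by the rolls; origin at the centre of its underside
- spatula: kitchen spatula with a black handle, 200 mm long, lying flat in front of the dispenser; origin near its middle, x along its length
- jar: screw-top jar of spread, 64 mm across, 75 mm high; origin at the centre of its underside
- cakes: pile of three round rice cakes, 92 mm across, 31 mm high, on the white chopping board; origin at the centre of its underside
- cracker: single round rice cake, 92 mm across, 10 mm high, on the chopping board; origin at the centre of its underside
Not all that is in view belongs to the job. What is shaped like the small_roll_b but turquoise is not meant. Leave any green look-alike of the small_roll_a alone.

How it is judged:
By the outcome, as a careful person would: the job done as asked, in the order asked, and still so for the second after the job is handed in, with the robot touching nothing.
Of large_roll_a, large_roll_b, large_roll_c, small_roll_a, small_roll_b, small_roll_c only 4 to 6 are there at a start; the rules pass over those that are not, and their reading is None.
Of large_core, small_core only 1 to 2 are there at a start; the rules pass over those that are not, and their reading is None.
At some moment in a run one of large_roll_a, large_roll_b, large_roll_c, small_roll_a, small_roll_b, small_roll_c may be knocked a few centimetres aside while the robot is not near it.
Once in a run the grip may slacken for a moment while it holds something.
It also fails if it takes over 200 s, if anything falls off the work surface, if the arm or the gripper's body presses on something with over 40 N, if the wrist force passes 120 N, or if a joint passes its speed limit or range.

ROBOT

A 7-joint arm with a two-finger parallel gripper is mounted at the origin on the work surface. World frame = base frame: x ahead of the robot, y to its left, z up, the work surface at z = 0. Lengths are in m, angles in rad, forces in N, time in s.
With the tool pointing down it reaches from about 0.4 to 0.85 m from the base axis. Payload 6.9 kg.
Tool frame: the origin (TCP) lies midway between the tips of the shut fingers; the grasp point (between the pads) lies r.tcp_to_grasp behind it (r.tcp_to_grasp is the distance from the TCP to the grasp point, in m); z points along the fingers, y is the line along which they close (so a half turn about z gives the same grasp; the last joint's range is limited). The gripper opens to 85 mm and grips with 20 to 120 N. Pads are 22 mm wide; open, the fingers measure 114 mm over their backs; the gripper's body (76 mm by 85 mm) begins 54 mm behind the grasp point. The pads swing forward as they close: fully open they stand 13 mm farther back than shut.
Start: joints at [-1.234, 0.507, -0.238, 1.5, 0.126, 1.149, -0.155], TCP at [0.144, 0.608, 0.231] pointing down, gripper open.
Joint ranges: [-3.08, 3.08], [-0.24, 2.05], [-1.43, 1.35], [0, 2.5], [-1.52, 4.66], [0.17, 1.96], [-2.89, 2.89]. Speed limits (rad/s): [2.39, 2.39, 3.14, 3.14, 3.14, 3.14, 3.14].

INTERFACE

Orientations are given as a 3x3 rotation matrix whose columns are the frame's x, y, z axes.
In Python, from plant import r, imaging, recognise, silhouettes gives the robot as it stands.
- The arm moves only by the tool arm_command, never from a script. Its argument "targets" is a list of rows, each an object with "rotation": the turn, a rotation vector about the world's x, y, z as a fraction of full scale, a list of three; "offset": the shift along the world's x, y, z as a fraction of full scale, a list of three; "grip": the closure, from 0 (fully open) to 1 (shut). In form: [{"rotation": [ax, ay, az], "offset": [tx, ty, tz], "grip": grip}, ...]. A call has 1 to 8 rows; each row shifts and turns the commanded pose from where the row before left it; what a row does not reach is not made up. Full scale, the value 1, is 20 cm for a shift and 30 degrees for a turn. A row lasts 1/10 s, in which the tool goes at most 50 mm and 8.59 degrees, less where a joint would pass 70% of its speed; a pose out of reach is approached as far as the arm can. A call with a number of a shift or a turn outside -1 to 1 is refused whole. A call with a gripper value outside its range is refused whole. The fingers move at their own pace and stop on an object; the grip force is fixed at half the most. Time passes only in rows, so rows that do not move let the fingers close. It gives the time, the measured TCP pose, the force, the opening and the grip force at its end, in the units of the state.
- r.sense(): the state, without advancing time (a new reading comes with each control period).
- imaging.grab_frame(name): name is "scene" or "top" or "wrist"; returns the picture (400x640x3 uint8, blue, green, red); there is no depth.
- imaging.camera_model(name): a dict with "fx", "fy", "cx", "cy" (pixels), "rvec" (rotation vector, rad) and "tvec" (3), from world to camera coordinates, as OpenCV has them; the wrist camera has in their place "tool_from_camera" (4x4, takes a point from camera to tool coordinates, whose origin is the TCP and whose axes are the flange's). Camera axes: x right, y down, z forward; pixel columns grow to the right and rows downward; lengths in m; the calibration is good to about 2 mm. A picture is of the moment at which its call begins: read the wrist's pose just before it. camera_model takes no time and is no camera call.
- r.close_job(): hands the job in; it is judged then, once.
Trained networks look in the newest picture that a camera, given by its name, has taken for a name from the list of things; names that differ only in an ending like _2 or _b are one class to them, and where a whole thing is asked for, a point or a joint stands for the part that bears it (a point fixed in the world has none). Each returns a list of dicts, best first, with "p" (0 to 1); they miss things now and then, are a little off and sometimes report something else, mostly with a low value. They report only what shows in the picture. A call takes as long as a camera call. They do not tell look-alikes from the thing itself.
- recognise(camera, thing): "point" ([x, y, z] in m, in the coordinates of the camera as it stood for that picture, good to about 4 mm: the middle of the surface that is visible of it).
- silhouettes(camera, thing): "mask" (400x640 bool, what is visible of it).
The state is a dict: "clock": time; "joints": joint angles; "dq": joint speeds; "joint_efforts": joint torques, N m; "eef_pos": TCP position; "tcp_rot": TCP orientation; "ft_force": force on the tool from outside, world axes, zero at the start; "moment": the same for the moment, N m; "width": opening from 0.0 (shut) to 1.0 (fully open); "finger_force": force on a finger pad.
Only numpy, scipy, OpenCV 4.12 (cv2) and the standard library are available. Lean on these libraries where they do the work, as an engineer would, in place of code of your own. Each camera call takes 0.05 s, during which the arm holds its last target. There are 200 camera calls.

## Working session

There is one attempt and no reset: what is moved stays moved. The work goes in short steps, Python scripts to look and compute and a tool call to move; the robot and the scene stay as the last step left them, time stands still between calls to the robot, and variables do not carry over. Pictures are saved under pics/ and viewed, at most 18 in all, crops included, and the job is handed in when it is done.

Besides the shell and the picture viewer there is one more tool, called after "Emit:" by a JSON object that holds its "name" and its "arguments", one argument or row to a line. arm_command: Moves the arm, as the interface text tells. Shift numbers are shares of 20 cm and turn numbers shares of 30 degrees, none past 1 either way. Its arguments: {"type":"object","properties":{"targets":{"type":"array"}},"required":["targets"]}

```bash
ls; mkdir -p pics; cat > h.py <<'E'
from plant import r, imaging, recognise, silhouettes
import numpy as np, cv2
def cam(n):
    m=imaging.camera_model(n)
    if n=='wrist':
        s=r.sense(); T=np.eye(4); T[:3,:3]=s['tcp_rot']; T[:3,3]=s['eef_pos']
        W=T@np.array(m['tool_from_camera'])
    else:
        C=np.eye(4); C[:3,:3]=cv2.Rodrigues(np.array(m['rvec'],float))[0]; C[:3,3]=np.ravel(m['tvec']); W=np.linalg.inv(C)
    return m,W
def ray(n,u,v,z):
    m,W=cam(n); d=W[:3,:3]@np.array([(u-m['cx'])/m['fx'],(v-m['cy'])/m['fy'],1]); o=W[:3,3]
    return o+d*(z-o[2])/d[2]
def proj(n,p):
    m,W=cam(n); q=np.linalg.inv(W)@np.append(p,1); return q[0]/q[2]*m['fx']+m['cx'],q[1]/q[2]*m['fy']+m['cy']
def rec(n,t):
    m,W=cam(n); return [(round(d['p'],2),(W[:3,:3]@np.array(d['point'])+W[:3,3]).round(4)) for d in recognise(n,t)]
E
python3 - <<'E'
from h import *
np.set_printoptions(suppress=True,precision=4)
for n in ('scene','top'):
    cv2.imwrite(f'pics/{n}0.png',imaging.grab_frame(n)); print(n,cam(n)[1][:3,3],cam(n)[0]['fx'])
    for t in ('dispenser','cover','large_roll_a','small_roll_a','bin','shaker','jar','spatula'):
        print(t,[(p,x.tolist(),np.round(proj(n,x)).tolist()) for p,x in rec(n,t) if p>.2])
s=r.sense();print(s['tcp_rot'],s['eef_pos'],r.tcp_to_grasp,imaging.camera_model('wrist'),s['clock'])
E
```

```text
pics
scene [ 1.0774 -0.6694  0.6441] 399.117477595697
dispenser [(0.67, [0.3353, 0.0111, 0.0029], [283.0, 192.0]), (0.6, [0.5777, -0.0367, 0.0171], [335.0, 230.0]), (0.34, [0.4404, -0.3985, 0.0176], [180.0, 279.0])]
cover [(0.95, [0.5495, -0.0245, 0.087], [331.0, 201.0])]
large_roll_a [(0.61, [0.5339, -0.3385, 0.0217], [229.0, 284.0]), (0.48, [0.7835, -0.0511, 0.0375], [403.0, 264.0])]
small_roll_a [(0.88, [0.3293, -0.3988, 0.0204], [153.0, 255.0]), (0.85, [0.4912, -0.2431, 0.0174], [250.0, 254.0]), (0.76, [0.4383, -0.4, 0.0171], [178.0, 279.0]), (0.64, [0.6604, -0.291, 0.0194], [286.0, 303.0]), (0.57, [0.4051, -0.2731, 0.0215], [217.0, 243.0])]
bin [(0.89, [0.6036, 0.2602, 0.0463], [407.0, 180.0])]
shaker [(0.71, [0.5525, -0.4467, 0.0354], [188.0, 314.0])]
jar [(0.75, [0.672, -0.4106, 0.0557], [242.0, 330.0])]
spatula [(0.75, [0.3341, 0.0111, 0.0042], [283.0, 192.0])]
top [ 0.342 -0.066  1.362] 459.3930044958698
dispenser [(0.97, [0.5057, 0.0107, 0.0167], [297.0, 218.0])]
cover [(0.89, [0.5405, -0.0044, 0.0871], [301.0, 203.0])]
large_roll_a [(0.8, [0.5285, -0.3312, 0.0179], [413.0,
[... 275 characters left out ...]
)]
bin [(0.81, [0.6041, 0.313, 0.0076], [196.0, 187.0])]
shaker [(0.48, [0.5358, -0.4413, 0.0496], [453.0, 204.0])]
jar [(0.84, [0.6454, -0.3949, 0.0756], [437.0, 165.0])]
spatula [(0.77, [0.3415, 0.0192, 0.0014], [294.0, 275.0]), (0.29, [0.5075, 0.0099, 0.0195], [297.0, 218.0])]
[[-0.9733  0.2297 -0.0001]
 [ 0.2297  0.9733  0.    ]
 [ 0.0001 -0.     -1.    ]] [0.1436 0.6083 0.2313] 0.0187 {'fx': 321.1014702370427, 'fy': 321.1014702370427, 'cx': 316.51932263908583, 'cy': 202.9091215064634, 'tool_from_camera': array([[-0.0004, -0.9576, -0.2881,  0.0733],
       [ 1.    , -0.0003, -0.0003, -0.0002],
       [ 0.0002, -0.2881,  0.9576, -0.1419],
       [ 0.    ,  0.    ,  0.    ,  1.    ]])} 0.9
```

View pics/scene0.png

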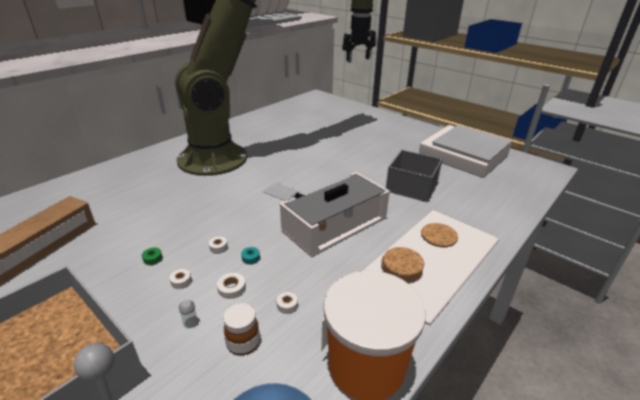

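View pics/top0.png

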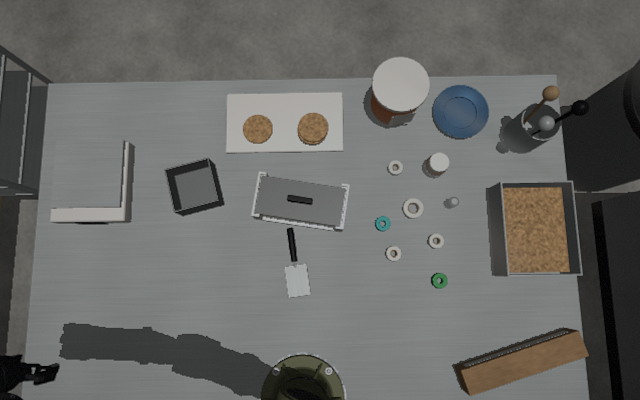

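Candidates (top image): white large roll at (413,208). White small rolls at (395,168), (436,241) and (393,254). The look-alikes are turquoise (383,223) and green (439,281), both left alone. The cover grip is at (300,200) and the bin at (195,187). I'll move over the dispenser for a close look.

Emit:
{"name": "arm_command", "arguments": {
  "targets": [
    {"rotation": [0,0,-0.14],"offset": [0.13,-0.1,0.045],"grip": 0},
    {"rotation": [0,0,-0.14],"offset": [0.13,-0.1,0.045],"grip": 0},
    {"rotation": [0,0,-0.14],"offset": [0.13,-0.1,0.045],"grip": 0},
    {"rotation": [0,0,-0.14],"offset": [0.13,-0.1,0.045],"grip": 0},
    {"rotation": [0,0,-0.14],"offset": [0.13,-0.1,0.045],"grip": 0},
    {"rotation": [0,0,-0.14],"offset": [0.13,-0.1,0.045],"grip": 0},
    {"rotation": [0,0,-0.14],"offset": [0.13,-0.1,0.045],"grip": 0},
    {"rotation": [0,0,-0.14],"offset": [0.13,-0.1,0.045],"grip": 0}
  ]
}}

```text
clock: 1.7
eef_pos: [0.3525, 0.4474, 0.3038]
tcp_rot: [[-0.681, 0.732, 0.0], [0.732, 0.681, 0.0], [0.0, 0.0, -1.0]]
ft_force: [-0.0, 0.3, 0.2]
width: 0.994
finger_force: 0.0
```

Emit:
{"name": "arm_command", "arguments": {
  "targets": [
    {"rotation": [0,0,-0.14],"offset": [0.08,-0.19,0],"grip": 0},
    {"rotation": [0,0,-0.14],"offset": [0.08,-0.19,0],"grip": 0},
    {"rotation": [0,0,-0.14],"offset": [0.08,-0.19,0],"grip": 0},
    {"rotation": [0,0,-0.14],"offset": [0.08,-0.19,0],"grip": 0},
    {"rotation": [0,0,-0.14],"offset": [0.08,-0.19,0],"grip": 0},
    {"rotation": [0,0,-0.14],"offset": [0.08,-0.19,0],"grip": 0},
    {"rotation": [0,0,-0.14],"offset": [0.08,-0.19,0],"grip": 0},
    {"rotation": [0,0,-0.14],"offset": [0.08,-0.19,0],"grip": 0}
  ]
}}

```text
clock: 2.5
eef_pos: [0.48, 0.1427, 0.3036]
tcp_rot: [[-0.163, 0.987, 0.001], [0.987, 0.163, 0.0], [0.0, 0.001, -1.0]]
ft_force: [0.2, -0.2, -0.4]
width: 1.001
finger_force: 0.0
```

Emit:
{"name": "arm_command", "arguments": {
  "targets": [
    {"rotation": [0,0,-0.14],"offset": [0.08,-0.19,0],"grip": 0},
    {"rotation": [0,0,-0.14],"offset": [0.08,-0.19,0],"grip": 0},
    {"rotation": [0,0,-0.14],"offset": [0.08,-0.19,0],"grip": 0},
    {"rotation": [0,0,-0.14],"offset": [0.08,-0.19,0],"grip": 0},
    {"rotation": [0,0,0],"offset": [0,0,0],"grip": 0}
  ]
}}

```text
clock: 3.0
eef_pos: [0.5447, -0.0144, 0.3034]
tcp_rot: [[0.137, 0.991, 0.001], [0.991, -0.137, -0.004], [-0.004, 0.002, -1.0]]
ft_force: [0.2, 0.1, 0.0]
width: 1.004
finger_force: 0.0
```

```bash
cat >> h.py <<'E'
def show(n,name):
    img=imaging.grab_frame(n); cv2.imwrite('pics/'+name,img); return img
def maskrect(n,t,z):
    "fit min-area rectangle to best mask, corners mapped to height z"
    s=silhouettes(n,t)
    if not s: return None
    c=max(cv2.findContours(s[0]['mask'].astype(np.uint8),0,2)[0],key=cv2.contourArea)
    P=np.array([ray(n,*q,z)[:2] for q in c[:,0].astype(float)],np.float32)*1000
    (x,y),(w,h),a=cv2.minAreaRect(P); return s[0]['p'],round(x,1),round(y,1),round(w,1),round(h,1),round(a,1)
E
python3 - <<'E'
from h import *
s=r.sense();print(s['eef_pos'],s['tcp_rot'],s['joints'],s['width'],s['clock'])
show('wrist','w1.png')
print(rec('wrist','cover'),maskrect('wrist','cover',.088),rec('wrist','dispenser'))
print(rec('top','cover'),maskrect('top','cover',.088))
E
```

```text
[ 0.54469318 -0.01436883  0.30338242] [[ 0.13728669  0.99053079  0.00105867]
 [ 0.99052479 -0.13728181 -0.0037881 ]
 [-0.0036069   0.00156869 -0.99999226]] [-0.24778835  0.33872539  0.32693639  1.59373198 -0.10966005  1.22645373
 -0.03893815] 1.0038943733217818 3.0
[(0.84, array([0.5461, 0.0214, 0.0869])), (0.61, array([ 0.64  , -0.369 ,  0.0084]))] (0.82, 545.5, 7.4, 241.0, 110.0, 80.8) [(0.57, array([0.5525, 0.1186, 0.0856]))]
[(0.89, array([ 0.5405, -0.0044,  0.0871]))] (0.56, 546.4, -1.7, 248.5, 114.5, 80.3)
```

View pics/w1.png

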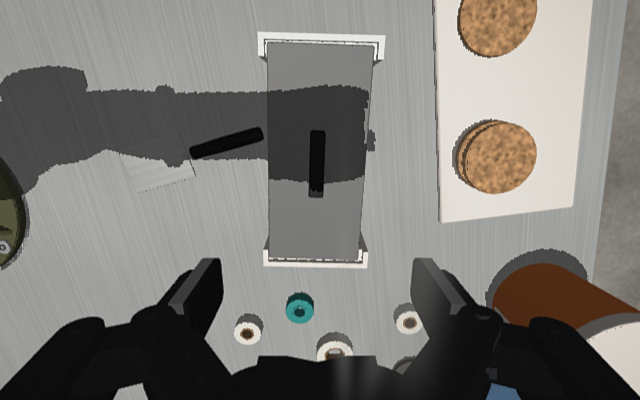

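The wrist view shows the cover plate spanning (267,42) to (360,262), with the black grip at about (317,163). The mask rectangle of 241 x 110 mm matches the given size. Next I'll pin the grip from both views.

```bash
python3 - <<'E'
from h import *
w=cv2.imread('pics/w1.png'); 
def bar(img,x0,x1,y0,y1):
    m=(img[y0:y1,x0:x1].max(2)<42).astype(np.uint8); c=max(cv2.findContours(m,0,2)[0],key=cv2.contourArea)
    return c[:,0].astype(float)+[x0,y0]
cw=bar(w,290,345,110,215); cv2_=cv2.minAreaRect(cw.astype(np.float32)); print(cv2_)
t=imaging.grab_frame('top'); cv2.imwrite('pics/t2.png',t); i0=cv2.imread('pics/top0.png'); ct=bar(i0,280,320,185,215); rt=cv2.minAreaRect(ct.astype(np.float32)); print(rt)
for z in (.088,.104,.114): print(z,ray('wrist',*cv2_[0],z),ray('top',*rt[0],z))
P=np.array([ray('wrist',*q,.114)[:2] for q in cw],np.float32)*1000; print(cv2.minAreaRect(P))
E
```

```text
((316.400146484375, 162.99600219726562), (15.667472839355469, 66.46685028076172), 2.290609836578369)
((299.27001953125, 199.10997009277344), (24.324474334716797, 6.081118583679199), 8.130102157592773)
0.088 [0.54482414 0.00615034 0.088     ] [ 0.55111493 -0.00080484  0.088     ]
0.104 [0.54515875 0.00883688 0.104     ] [ 0.54848921 -0.00162354  0.104     ]
0.114 [0.54536788 0.01051597 0.114     ] [ 0.54684813 -0.00213523  0.114     ]
((545.2846069335938, 9.484222412109375), (69.45651245117188, 16.11680793762207), 80.96582794189453)
```

Emit:
{"name": "arm_command", "arguments": {
  "targets": [
    {"rotation": [0,0,-0.045],"offset": [0,0.05,-0.17],"grip": 0.3},
    {"rotation": [0,0,0],"offset": [0,0.05,-0.17],"grip": 0.3},
    {"rotation": [0,0,0],"offset": [0,0,-0.16],"grip": 0.3},
    {"rotation": [0,0,0],"offset": [0,0,0],"grip": 0.3},
    {"rotation": [0,0,0],"offset": [0,0,0],"grip": 0.3}
  ]
}}

```text
clock: 3.85
eef_pos: [0.5437, 0.0126, 0.2039]
tcp_rot: [[0.149, 0.989, -0.0], [0.989, -0.149, -0.0], [-0.0, -0.0, -1.0]]
ft_force: [0.8, 0.1, 0.6]
width: 0.696
finger_force: 0.0
```

```bash
python3 - <<'E'
from h import *
s=r.sense();print(s['eef_pos'],s['tcp_rot'],s['width'])
w=show('wrist','w2.png')
m=(w.max(2)<42).astype(np.uint8); 
for c in cv2.findContours(m,0,2)[0]:
    if cv2.contourArea(c)>300: 
        P=np.array([ray('wrist',*q,.114)[:2] for q in c[:,0].astype(float)],np.float32)*1000; print(cv2.boundingRect(c),cv2.minAreaRect(P))
print(maskrect('wrist','cover',.088),rec('wrist','cover'))
img=show('scene','s2.png'); print(maskrect('scene','cover',.088),rec('scene','cover'))
print(proj('scene',[.5453,.0095,.114]),proj('scene',[.5453,-.002,.114]))
cv2.imwrite('pics/s2c.png',cv2.resize(img[140:260,260:420],None,fx=5,fy=5,interpolation=2))
E
```

```text
[0.54366776 0.0126328  0.20388305] [[ 1.49361358e-01  9.88782591e-01 -4.14820431e-04]
 [ 9.88782663e-01 -1.49361417e-01 -1.15551296e-04]
 [-1.76213278e-04 -3.92908352e-04 -9.99999907e-01]] 0.6956131411825719
(16, 251, 602, 149) ((528.73779296875, -98.2424545288086), (149.84791564941406, 556.9146118164062), 81.20673370361328)
(313, 173, 23, 90) ((548.0639038085938, 1.5466156005859375), (72.66700744628906, 15.965958595275879), 80.0728988647461)
(162, 161, 93, 39) ((467.736328125, 45.110816955566406), (71.88892364501953, 13.341814041137695), 6.376928806304932)
(0.61, 548.2, -1.1, 241.1, 109.4, 80.1) [(0.81, array([0.5524, 0.0235, 0.0895]))]
(0.75, 548.6, -5.2, 243.4, 117.4, 80.0) [(0.69, array([ 0.5565, -0.0236,  0.0857]))]
(np.float64(338.42736213833473), np.float64(185.89373170406324)) (np.float64(335.5194721339881), np.float64(187.65138744913483))
```

View pics/w2.png

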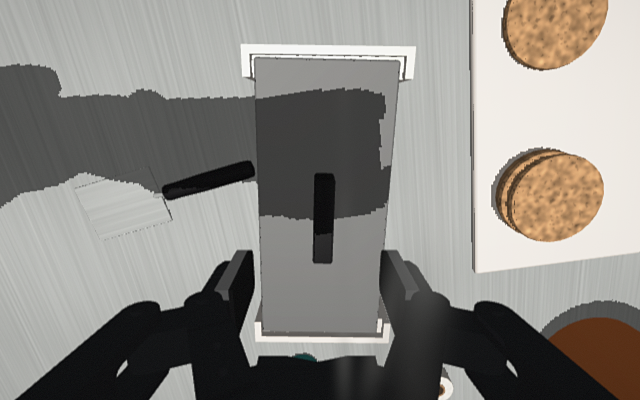

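The settled wrist view shows the grip at (324,218). The cover centre comes out at (0.548,-0.001) with yaw about -10°, and top and scene agree. The first wrist view was taken before the arm had settled. Now I'll grasp the cover.

Emit:
{"name": "arm_command", "arguments": {
  "targets": [
    {"rotation": [0,0,-0.04],"offset": [0.02,-0.065,0],"grip": 0.4},
    {"rotation": [0,0,0],"offset": [0,0,-0.18],"grip": 0.4},
    {"rotation": [0,0,0],"offset": [0,0,-0.18],"grip": 0.4},
    {"rotation": [0,0,0],"offset": [0,0,-0.18],"grip": 0.4},
    {"rotation": [0,0,0],"offset": [0,0,0],"grip": 0.4},
    {"rotation": [0,0,0],"offset": [0,0,0],"grip": 1},
    {"rotation": [0,0,0],"offset": [0,0,0],"grip": 1},
    {"rotation": [0,0,0],"offset": [0,0,0],"grip": 1}
  ]
}}

```text
clock: 4.95
eef_pos: [0.5489, -0.0012, 0.0975]
tcp_rot: [[0.171, 0.985, 0.003], [0.985, -0.171, 0.0], [0.001, 0.003, -1.0]]
ft_force: [-0.1, -0.6, 1.9]
width: 0.167
finger_force: 59.9
```

Emit:
{"name": "arm_command", "arguments": {
  "targets": [
    {"rotation": [0,0,0],"offset": [0,0,0],"grip": 1},
    {"rotation": [0,0,0],"offset": [0,0,0],"grip": 1},
    {"rotation": [0,0,0],"offset": [0,0,0],"grip": 1},
    {"rotation": [0,0,0],"offset": [0,0,0],"grip": 1}
  ]
}}

```text
clock: 5.35
eef_pos: [0.5489, -0.0011, 0.0974]
tcp_rot: [[0.171, 0.985, 0.004], [0.985, -0.171, -0.0], [0.001, 0.004, -1.0]]
ft_force: [-0.8, -0.5, 6.5]
width: 0.169
finger_force: 60.6
```

Emit:
{"name": "arm_command", "arguments": {
  "targets": [
    {"rotation": [0,0,0],"offset": [0,0,0.05],"grip": 1},
    {"rotation": [0,0,0],"offset": [0,0,0.1],"grip": 1},
    {"rotation": [0,0,0],"offset": [0,0,0.2],"grip": 1},
    {"rotation": [0,0,0],"offset": [0,0,0.2],"grip": 1},
    {"rotation": [0,0,0],"offset": [0,0,0.2],"grip": 1},
    {"rotation": [0,0,0],"offset": [0,0,0],"grip": 1}
  ]
}}

```text
clock: 5.95
eef_pos: [0.5503, -0.0012, 0.252]
tcp_rot: [[0.171, 0.985, 0.011], [0.985, -0.171, 0.001], [0.002, 0.011, -1.0]]
ft_force: [1.4, -0.0, -2.5]
width: 0.173
finger_force: 59.6
```

Emit:
{"name": "arm_command", "arguments": {
  "targets": [
    {"rotation": [0,0,0],"offset": [-0.093,0.157,0],"grip": 1},
    {"rotation": [0,0,0],"offset": [-0.093,0.157,0],"grip": 1},
    {"rotation": [0,0,0],"offset": [-0.093,0.157,0],"grip": 1},
    {"rotation": [0,0,0],"offset": [-0.093,0.157,0],"grip": 1},
    {"rotation": [0,0,0],"offset": [-0.093,0.157,0],"grip": 1},
    {"rotation": [0,0,0],"offset": [-0.093,0.157,0],"grip": 1},
    {"rotation": [0,0,0],"offset": [-0.093,0.157,0],"grip": 1},
    {"rotation": [0,0,0],"offset": [-0.093,0.157,0],"grip": 1}
  ]
}}

```text
clock: 6.75
eef_pos: [0.3975, 0.2514, 0.2456]
tcp_rot: [[0.171, 0.985, 0.0], [0.985, -0.171, 0.0], [0.0, 0.0, -1.0]]
ft_force: [-0.3, -0.4, -1.2]
width: 0.167
finger_force: 59.5
```

Emit:
{"name": "arm_command", "arguments": {
  "targets": [
    {"rotation": [0,0,0],"offset": [0,0,0],"grip": 1},
    {"rotation": [0,0,0],"offset": [0,0,0],"grip": 1}
  ]
}}

```text
clock: 6.95
eef_pos: [0.3981, 0.2508, 0.2454]
tcp_rot: [[0.168, 0.986, -0.0], [0.986, -0.168, -0.0], [-0.0, -0.0, -1.0]]
ft_force: [-0.2, -0.7, -1.3]
width: 0.166
finger_force: 59.5
```

```bash
python3 - <<'E'
from h import *
s=r.sense();print(s['eef_pos'],s['width'],s['finger_force'],s['ft_force'])
t=show('top','t3.png');sc=show('scene','s3.png')
cv2.imwrite('pics/c3.png',np.vstack([t,sc])[:, :][:800] if 0 else np.hstack([cv2.resize(t[120:320,140:460],(400,250)),cv2.resize(sc[130:330,230:550],(400,250))]))
for c in ('top','scene'): print(rec(c,'large_core'),rec(c,'small_core'),rec(c,'bin'), maskrect(c,'bin',.085))
E
```

```text
[0.39814074 0.25082153 0.24537726] 0.16552847191927297 59.505189657211304 [-0.18255068 -0.74532766 -1.34656168]
[(0.45, array([ 0.3391,  0.0158, -0.0005])), (0.35, array([ 0.6524, -0.2896,  0.0191]))] [] [(0.79, array([0.5997, 0.3148, 0.0064])), (0.37, array([ 0.772 , -0.0423,  0.0442]))] (0.78, 591.8, 298.2, 145.6, 142.0, 14.2)
[] [(0.49, array([ 0.5507, -0.0498,  0.0236]))] [(0.74, array([0.6035, 0.2627, 0.0474]))] (0.65, 624.4, 246.3, 147.3, 263.8, 15.1)
```

View pics/c3.png

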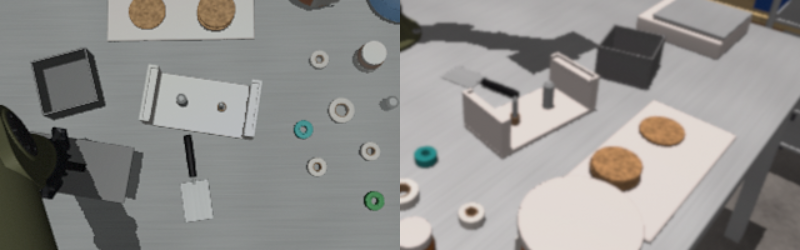

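The cover is held. The dispenser is open: the thick post is bare and a brown core sits on the thin post. Now I'll lay the cover down.

Emit:
{"name": "arm_command", "arguments": {
  "targets": [
    {"rotation": [0,0,0],"offset": [0,0,-0.2],"grip": 1},
    {"rotation": [0,0,0],"offset": [0,0,-0.2],"grip": 1},
    {"rotation": [0,0,0],"offset": [0,0,-0.2],"grip": 1},
    {"rotation": [0,0,0],"offset": [0,0,-0.2],"grip": 1},
    {"rotation": [0,0,0],"offset": [0,0,-0.2],"grip": 1},
    {"rotation": [0,0,0],"offset": [0,0,-0.07],"grip": 1},
    {"rotation": [0,0,0],"offset": [0,0,-0.04],"grip": 1},
    {"rotation": [0,0,0],"offset": [0,0,-0.02],"grip": 1}
  ]
}}

```text
clock: 8.25
eef_pos: [0.399, 0.2505, 0.0189]
tcp_rot: [[0.171, 0.985, -0.0], [0.985, -0.171, -0.0], [-0.0, -0.0, -1.0]]
ft_force: [1.7, -0.4, -1.5]
width: 0.17
finger_force: 59.4
```

Emit:
{"name": "arm_command", "arguments": {
  "targets": [
    {"rotation": [0,0,0],"offset": [0,0,-0.01],"grip": 1},
    {"rotation": [0,0,0],"offset": [0,0,0],"grip": 1}
  ]
}}

```text
clock: 8.45
eef_pos: [0.3993, 0.2508, 0.0179]
tcp_rot: [[0.171, 0.985, 0.001], [0.985, -0.171, 0.001], [0.001, 0.001, -1.0]]
ft_force: [-0.2, 0.0, -1.1]
width: 0.166
finger_force: 59.4
```

Emit:
{"name": "arm_command", "arguments": {
  "targets": [
    {"rotation": [0,0,0],"offset": [0,0,-0.008],"grip": 1},
    {"rotation": [0,0,0],"offset": [0,0,-0.006],"grip": 1},
    {"rotation": [0,0,0],"offset": [0,0,0],"grip": 1}
  ]
}}

```text
clock: 8.75
eef_pos: [0.3993, 0.2508, 0.0154]
tcp_rot: [[0.171, 0.985, 0.001], [0.985, -0.171, 0.001], [0.001, 0.001, -1.0]]
ft_force: [-0.7, -1.1, 6.3]
width: 0.168
finger_force: 60.5
```

Emit:
{"name": "arm_command", "arguments": {
  "targets": [
    {"rotation": [0,0,0],"offset": [0,0,0],"grip": 0.5},
    {"rotation": [0,0,0],"offset": [0,0,0],"grip": 0.5},
    {"rotation": [0,0,0],"offset": [0,0,0],"grip": 0.5},
    {"rotation": [0,0,0],"offset": [0,0,0],"grip": 0.5},
    {"rotation": [0,0,0],"offset": [0,0,0.1],"grip": 0.5},
    {"rotation": [0,0,0],"offset": [0,0,0.24],"grip": 0.5},
    {"rotation": [0,0,0],"offset": [0,0,0.24],"grip": 0.5},
    {"rotation": [0,0,0],"offset": [0,0,0.24],"grip": 0.5}
  ]
}}

```text
clock: 9.55
eef_pos: [0.3984, 0.2501, 0.1802]
tcp_rot: [[0.171, 0.985, -0.001], [0.985, -0.171, -0.001], [-0.001, -0.0, -1.0]]
ft_force: [1.4, 1.0, -1.2]
width: 0.502
finger_force: 0.0
```

Emit:
{"name": "arm_command", "arguments": {
  "targets": [
    {"rotation": [0,0,0],"offset": [0.09,-0.16,0.06],"grip": 0.5},
    {"rotation": [0,0,0],"offset": [0.09,-0.16,0.06],"grip": 0.5},
    {"rotation": [0,0,0],"offset": [0.09,-0.16,0.06],"grip": 0.5},
    {"rotation": [0,0,0],"offset": [0.09,-0.16,0.06],"grip": 0.5},
    {"rotation": [0,0,0],"offset": [0.09,-0.16,0],"grip": 0.5},
    {"rotation": [0,0,0],"offset": [0.09,-0.16,0],"grip": 0.5},
    {"rotation": [0,0,0],"offset": [0.09,-0.16,0],"grip": 0.5},
    {"rotation": [0,0,0],"offset": [0.09,-0.16,0],"grip": 0.5}
  ]
}}

```text
clock: 10.35
eef_pos: [0.5432, -0.0069, 0.2264]
tcp_rot: [[0.171, 0.985, -0.0], [0.985, -0.171, 0.0], [0.0, -0.0, -1.0]]
ft_force: [0.7, 0.7, 0.4]
width: 0.502
finger_force: 0.0
```

Emit:
{"name": "arm_command", "arguments": {
  "targets": [
    {"rotation": [0,0,0],"offset": [0,0,0],"grip": 0.5},
    {"rotation": [0,0,0],"offset": [0,0,0],"grip": 0.5},
    {"rotation": [0,0,0],"offset": [0,0,0],"grip": 0.5},
    {"rotation": [0,0,0],"offset": [0,0,0],"grip": 0.5}
  ]
}}

```text
clock: 10.75
eef_pos: [0.5423, -0.0041, 0.2264]
tcp_rot: [[0.169, 0.986, -0.0], [0.986, -0.169, 0.001], [0.001, -0.001, -1.0]]
ft_force: [-1.0, -0.3, 0.6]
width: 0.497
finger_force: 0.0
```

```bash
python3 - <<'E'
from h import *
s=r.sense();print(s['eef_pos'],s['dq'].round(3) if hasattr(s['dq'],'round') else s['dq'])
w=show('wrist','w4.png')
for t in ('large_core','small_core','dispenser'): print(t,[(p,x,np.round(proj('wrist',x))) for p,x in rec('wrist',t)])
for p in ([.540,-.0463,.075],[.556,.0443,.075],[.540,-.0463,.012],[.556,.0443,.012]): print(proj('wrist',p))
t=show('top','t4.png'); print(maskrect('top','cover',.006),rec('top','large_roll_a'),rec('top','small_roll_a'))
print(maskrect('top','bin',.085),maskrect('top','dispenser',.089))
E
```

```text
[ 0.54232939 -0.00413705  0.22640596] [-0.001 -0.002  0.004 -0.002 -0.     0.001  0.002]
large_core []
small_core [(0.6, array([ 0.544 , -0.0444,  0.0312]), array([324., 212.]))]
dispenser []
(np.float64(321.01685341693326), np.float64(228.6226245384003))
(np.float64(321.8407539974081), np.float64(132.6040395643389))
(np.float64(320.2536515302072), np.float64(208.9450908596949))
(np.float64(320.87665531836143), np.float64(128.08265383294537))
None [(0.74, array([ 0.529 , -0.3331,  0.0176])), (0.66, array([0.7881, 0.136 , 0.0185])), (0.31, array([ 0.4337, -0.3904,  0.02  ]))] [(0.74, array([ 0.4311, -0.3932,  0.0196])), (0.7, array([ 0.4896, -0.242 ,  0.0238])), (0.63, array([ 0.5357, -0.0762,  0.0138])), (0.52, array([ 0.3168, -0.3999,  0.023 ])), (0.45, array([ 0.4023, -0.2686,  0.0234]))]
(0.94, 591.4, 299.2, 149.4, 144.9, 13.8) (0.61, 532.5, -76.5, 113.0, 136.4, 81.2)
```

View pics/w4.png

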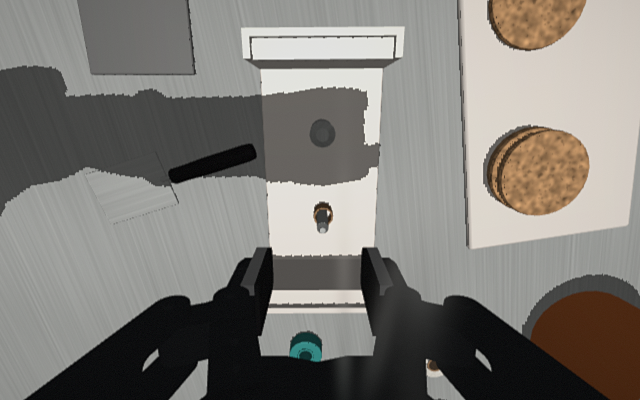

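The wrist view shows the thick post top at (322,132), the thin post tip at (321,229) and the core at (323,212). My predictions match within about 1 px, so I'll grasp the small core.

Emit:
{"name": "arm_command", "arguments": {
  "targets": [
    {"rotation": [0,0,0],"offset": [-0.005,-0.105,0],"grip": 0.5},
    {"rotation": [0,0,0],"offset": [-0.005,-0.105,0],"grip": 0.5},
    {"rotation": [0,0,0],"offset": [0,0,-0.2],"grip": 0.5},
    {"rotation": [0,0,0],"offset": [0,0,-0.2],"grip": 0.5},
    {"rotation": [0,0,0],"offset": [0,0,-0.2],"grip": 0.5},
    {"rotation": [0,0,0],"offset": [0,0,-0.2],"grip": 0.5},
    {"rotation": [0,0,0],"offset": [0,0,-0.1],"grip": 0.5},
    {"rotation": [0,0,0],"offset": [0,0,0],"grip": 0.5}
  ]
}}

```text
clock: 12.05
eef_pos: [0.5389, -0.0473, 0.0438]
tcp_rot: [[0.171, 0.985, -0.006], [0.985, -0.171, 0.0], [-0.001, -0.006, -1.0]]
ft_force: [-0.3, 0.1, 0.4]
width: 0.5
finger_force: 0.0
```

Emit:
{"name": "arm_command", "arguments": {
  "targets": [
    {"rotation": [0,0,0],"offset": [0,0,-0.08],"grip": 0.5},
    {"rotation": [0,0,0],"offset": [0,0,-0.05],"grip": 0.5},
    {"rotation": [0,0,0],"offset": [0,0,0],"grip": 0.5}
  ]
}}

```text
clock: 12.35
eef_pos: [0.5406, -0.0474, 0.0203]
tcp_rot: [[0.171, 0.985, -0.001], [0.985, -0.171, 0.0], [0.0, -0.001, -1.0]]
ft_force: [0.3, 0.2, 0.4]
width: 0.494
finger_force: 0.0
```

Emit:
{"name": "arm_command", "arguments": {
  "targets": [
    {"rotation": [0,0,0],"offset": [0,0.005,-0.015],"grip": 0.5},
    {"rotation": [0,0,0],"offset": [0,0,0],"grip": 1},
    {"rotation": [0,0,0],"offset": [0,0,0],"grip": 1},
    {"rotation": [0,0,0],"offset": [0,0,0],"grip": 1},
    {"rotation": [0,0,0],"offset": [0,0,0],"grip": 1},
    {"rotation": [0,0,0],"offset": [0,0,0],"grip": 1}
  ]
}}

```text
clock: 12.95
eef_pos: [0.5412, -0.0464, 0.0184]
tcp_rot: [[0.171, 0.985, 0.001], [0.985, -0.171, 0.0], [0.0, 0.001, -1.0]]
ft_force: [-0.8, -0.5, 6.7]
width: 0.225
finger_force: 58.6
```

Emit:
{"name": "arm_command", "arguments": {
  "targets": [
    {"rotation": [0,0,0],"offset": [0,0,0.1],"grip": 1},
    {"rotation": [0,0,0],"offset": [0,0,0.2],"grip": 1},
    {"rotation": [0,0,0],"offset": [0,0,0.2],"grip": 1},
    {"rotation": [0,0,0],"offset": [0,0,0.2],"grip": 1},
    {"rotation": [0,0,0],"offset": [0,0,0.2],"grip": 1},
    {"rotation": [0,0,0],"offset": [0,0,0],"grip": 1},
    {"rotation": [0,0,0],"offset": [0,0,0],"grip": 1}
  ]
}}

```text
clock: 13.65
eef_pos: [0.5412, -0.0465, 0.1985]
tcp_rot: [[0.171, 0.985, 0.002], [0.985, -0.171, 0.0], [0.001, 0.002, -1.0]]
ft_force: [-0.1, 1.1, 0.1]
width: 0.224
finger_force: 58.8
```

Emit:
{"name": "arm_command", "arguments": {
  "targets": [
    {"rotation": [0,0,0],"offset": [0.031,0.216,0],"grip": 1},
    {"rotation": [0,0,0],"offset": [0.031,0.216,0],"grip": 1},
    {"rotation": [0,0,0],"offset": [0.031,0.216,0],"grip": 1},
    {"rotation": [0,0,0],"offset": [0.031,0.216,0],"grip": 1},
    {"rotation": [0,0,0],"offset": [0.031,0.216,0],"grip": 1},
    {"rotation": [0,0,0],"offset": [0.031,0.216,0],"grip": 1},
    {"rotation": [0,0,0],"offset": [0.031,0.216,0],"grip": 1},
    {"rotation": [0,0,0],"offset": [0.031,0.216,0],"grip": 1}
  ]
}}

```text
clock: 14.45
eef_pos: [0.5896, 0.3006, 0.1954]
tcp_rot: [[0.171, 0.985, -0.003], [0.985, -0.171, -0.001], [-0.002, -0.003, -1.0]]
ft_force: [0.2, -0.7, -0.8]
width: 0.234
finger_force: 44.8
```

Emit:
{"name": "arm_command", "arguments": {
  "targets": [
    {"rotation": [0,0,0],"offset": [0,0,-0.2],"grip": 1},
    {"rotation": [0,0,0],"offset": [0,0,-0.2],"grip": 1},
    {"rotation": [0,0,0],"offset": [0,0,0],"grip": 1},
    {"rotation": [0,0,0],"offset": [0,0,0],"grip": 1}
  ]
}}

```text
clock: 14.85
eef_pos: [0.5898, 0.2984, 0.1165]
tcp_rot: [[0.171, 0.985, -0.003], [0.985, -0.171, -0.002], [-0.002, -0.002, -1.0]]
ft_force: [0.4, 0.5, 0.4]
width: 0.227
finger_force: 58.8
```

```bash
python3 - <<'E'
from h import *
s=r.sense();print(s['eef_pos'],s['width'],s['finger_force'])
t=show('top','t5.png');sc=show('scene','s5.png');w=show('wrist','w5.png')
cv2.imwrite('pics/c5.png',np.hstack([cv2.resize(w,(480,300)),cv2.resize(sc[130:260,320:460],(320,300))]))
E
```

```text
[0.58977595 0.2983896  0.11648662] 0.22661136059109904 58.764698803424835
```

View pics/c5.png

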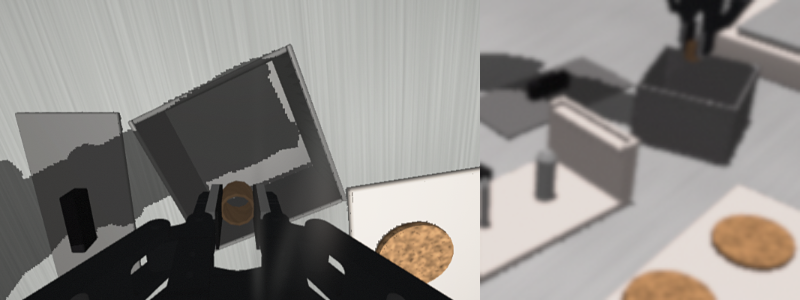

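The core is still in the fingers. I'll check the bin centre from its rim corners in this view before releasing.

```bash
python3 - <<'E'
from h import *
a=[ray('wrist',*q,.085) for q in ((176,163),(387,60),(457,264))]; print(a,(a[0]+a[2])/2)
E
```

```text
[array([0.52267316, 0.3549003 , 0.085     ]), array([0.64345044, 0.38712248, 0.085     ]), array([0.67291566, 0.26568375, 0.085     ])] [0.59779441 0.31029203 0.085     ]
```

Emit:
{"name": "arm_command", "arguments": {
  "targets": [
    {"rotation": [0,0,0],"offset": [0.04,0.06,-0.1],"grip": 1},
    {"rotation": [0,0,0],"offset": [0,0,0],"grip": 1},
    {"rotation": [0,0,0],"offset": [0,0,0],"grip": 0.3},
    {"rotation": [0,0,0],"offset": [0,0,0],"grip": 0.3},
    {"rotation": [0,0,0],"offset": [0,0,0],"grip": 0.3},
    {"rotation": [0,0,0],"offset": [0,0,0.24],"grip": 0.3},
    {"rotation": [0,0,0],"offset": [0,0,0.24],"grip": 0.3},
    {"rotation": [0,0,0],"offset": [0,0,0.24],"grip": 0.3}
  ]
}}

```text
clock: 15.8
eef_pos: [0.5982, 0.3105, 0.2438]
tcp_rot: [[0.171, 0.985, 0.0], [0.985, -0.171, -0.0], [-0.0, 0.0, -1.0]]
ft_force: [1.9, 1.5, -0.2]
width: 0.701
finger_force: 0.0
```

```bash
python3 - <<'E'
from h import *
w=show('wrist','w6.png');t=show('top','t6.png')
print(rec('wrist','small_core'),rec('top','small_core'))
print(rec('top','large_roll_a'),rec('top','small_roll_a'),r.sense()['eef_pos'])
E
```

```text
[(0.54, array([0.7851, 0.1416, 0.0252])), (0.45, array([0.6051, 0.3062, 0.0307]))] [(0.49, array([ 0.4338, -0.3928,  0.0166]))]
[(0.63, array([ 0.5289, -0.3325,  0.0181]))] [(0.67, array([ 0.4895, -0.2429,  0.0203])), (0.65, array([ 0.3192, -0.4011,  0.0232])), (0.56, array([ 0.4026, -0.268 ,  0.0178])), (0.55, array([ 0.4342, -0.392 ,  0.0162])), (0.44, array([ 0.653 , -0.287 ,  0.0207])), (0.4, array([ 0.7712, -0.0417,  0.0437]))] [0.59774548 0.31076497 0.24072347]
```

The core lies in the bin. Next I'll look over the rolls.

Emit:
{"name": "arm_command", "arguments": {
  "targets": [
    {"rotation": [0,0,0],"offset": [-0.026,-0.22,0],"grip": 0.3},
    {"rotation": [0,0,0],"offset": [-0.026,-0.22,0],"grip": 0.3},
    {"rotation": [0,0,0],"offset": [-0.026,-0.22,0],"grip": 0.3},
    {"rotation": [0,0,0],"offset": [-0.026,-0.22,0],"grip": 0.3},
    {"rotation": [0,0,0],"offset": [-0.026,-0.22,0],"grip": 0.3},
    {"rotation": [0,0,0],"offset": [-0.026,-0.22,0],"grip": 0.3},
    {"rotation": [0,0,0],"offset": [-0.026,-0.22,0],"grip": 0.3},
    {"rotation": [0,0,0],"offset": [-0.026,-0.22,0],"grip": 0.3}
  ]
}}

```text
clock: 16.9
eef_pos: [0.5555, -0.0425, 0.2401]
tcp_rot: [[0.171, 0.985, -0.003], [0.985, -0.171, 0.0], [-0.0, -0.003, -1.0]]
ft_force: [0.7, -0.7, 0.4]
width: 0.703
finger_force: 0.0
```

Emit:
{"name": "arm_command", "arguments": {
  "targets": [
    {"rotation": [0,0,0],"offset": [-0.026,-0.22,0],"grip": 0.3},
    {"rotation": [0,0,0],"offset": [-0.026,-0.22,0],"grip": 0.3},
    {"rotation": [0,0,0],"offset": [-0.026,-0.22,0],"grip": 0.3},
    {"rotation": [0,0,0],"offset": [-0.026,-0.22,0],"grip": 0.3},
    {"rotation": [0,0,0],"offset": [-0.026,-0.22,0],"grip": 0.3},
    {"rotation": [0,0,0],"offset": [0,0,0],"grip": 0.3},
    {"rotation": [0,0,0],"offset": [0,0,0],"grip": 0.3},
    {"rotation": [0,0,0],"offset": [0,0,0],"grip": 0.3}
  ]
}}

```text
clock: 17.7
eef_pos: [0.5308, -0.2593, 0.2404]
tcp_rot: [[0.169, 0.986, -0.002], [0.986, -0.169, 0.002], [0.002, -0.002, -1.0]]
ft_force: [0.1, 0.6, 0.2]
width: 0.7
finger_force: 0.0
```

```bash
cat >> h.py <<'E'
def rolls(n='wrist',z=.02):
    "white rings / coloured rings: masks of roll class, min enclosing circle mapped to top face z"
    out=[]
    img=imaging.grab_frame(n)
    for t in ('large_roll_a','small_roll_a'):
        for d in silhouettes(n,t):
            if d['p']<.3: continue
            c=max(cv2.findContours(d['mask'].astype(np.uint8),0,2)[0],key=cv2.contourArea)
            P=np.array([ray(n,*q,z)[:2] for q in c[:,0].astype(float)],np.float32)*1000
            x,y,w,h=cv2.boundingRect(c); sat=int(np.median(cv2.cvtColor(img,40)[...,1][d['mask']]))
            lo,hi=P.min(0),P.max(0)
            (cx,cy),(a,b),_=cv2.minAreaRect(P)
            out.append((t[:5],round(d['p'],2),(x+w//2,y+h//2),'bbox',((lo+hi)/2).round(1).tolist(),(hi-lo).round(1).tolist(),'sat',sat))
    return out
E
python3 - <<'E'
from h import *
s=r.sense();print(s['eef_pos'],s['tcp_rot'][2])
w=show('wrist','w7.png')
for o in rolls(): print(o)
print(rec('wrist','large_roll_a'),rec('wrist','small_roll_a'))
E
```

```text
[ 0.5308227  -0.2593132   0.24036786] [ 0.00150757 -0.00194528 -0.99999697]
('large', 0.63, (327, 228), 'bbox', [531.2999877929688, -327.70001220703125], [58.5, 63.900001525878906], 'sat', 16)
('small', 0.65, (210, 197), 'bbox', [402.6000061035156, -266.70001220703125], [47.400001525878906, 44.70000076293945], 'sat', 17)
('small', 0.63, (424, 174), 'bbox', [652.7999877929688, -281.8999938964844], [46.0, 46.29999923706055], 'sat', 17)
('small', 0.63, (276, 162), 'bbox', [488.20001220703125, -239.5], [46.0, 44.599998474121094], 'sat', 151)
('small', 0.58, (265, 284), 'bbox', [439.6000061035156, -389.29998779296875], [37.29999923706055, 51.099998474121094], 'sat', 18)
('small', 0.57, (177, 295), 'bbox', [325.0, -385.6000061035156], [51.20000076293945, 37.20000076293945], 'sat', 145)
[(0.72, array([ 0.5301, -0.3296,  0.0205])), (0.59, array([ 0.5242, -0.1197,  0.0827]))] [(0.94, array([ 0.3962, -0.2636,  0.0232])), (0.78, array([ 0.3197, -0.3918,  0.0188])), (0.73, array([ 0.654 , -0.2835,  0.0167])), (0.65, array([ 0.486 , -0.24  ,  0.0155])), (0.63, array([ 0.4368, -0.3896,  0.0223]))]
```

View pics/w7.png

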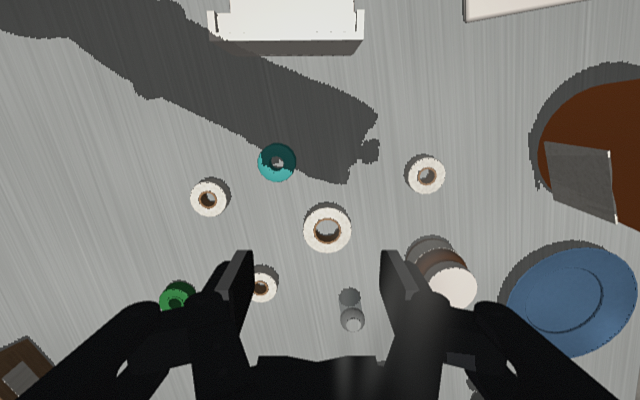

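White rolls: large at px (327,228), small at (210,197), (424,174) and (265,284). Turquoise is at (276,162) and green at (177,298). I'll take the large roll first.

Emit:
{"name": "arm_command", "arguments": {
  "targets": [
    {"rotation": [0,0,0],"offset": [0.003,-0.178,-0.1],"grip": 0},
    {"rotation": [0,0,0],"offset": [0,-0.178,-0.1],"grip": 0},
    {"rotation": [0,0,0],"offset": [0,0,-0.2],"grip": 0},
    {"rotation": [0,0,0],"offset": [0,0,-0.2],"grip": 0},
    {"rotation": [0,0,0],"offset": [0,0,-0.2],"grip": 0},
    {"rotation": [0,0,0],"offset": [0,0,0],"grip": 0},
    {"rotation": [0,0,0],"offset": [0,0,0],"grip": 0}
  ]
}}

```text
clock: 18.7
eef_pos: [0.5315, -0.332, 0.0819]
tcp_rot: [[0.17, 0.985, -0.001], [0.985, -0.17, 0.0], [0.0, -0.001, -1.0]]
ft_force: [0.2, -0.4, 1.1]
width: 0.999
finger_force: 0.0
```

```bash
python3 - <<'E'
from h import *
s=r.sense();print(s['eef_pos'])
w=show('wrist','w8.png')
for o in rolls(): print(o)
E
```

```text
[ 0.53154234 -0.33201039  0.08193461]
('large', 0.9, (314, 212), 'bbox', [531.5999755859375, -329.0], [59.0, 61.900001525878906], 'sat', 18)
('small', 0.84, (220, 311), 'bbox', [447.70001220703125, -392.5], [29.0, 43.29999923706055], 'sat', 12)
('small', 0.81, (492, 112), 'bbox', [651.4000244140625, -283.5], [49.099998474121094, 43.599998474121094], 'sat', 12)
('small', 0.78, (102, 156), 'bbox', [405.0, -268.20001220703125], [52.79999923706055, 42.70000076293945], 'sat', 12)
('small', 0.73, (219, 87), 'bbox', [489.0, -240.5], [46.400001525878906, 43.20000076293945], 'sat', 156)
('small', 0.69, (63, 326), 'bbox', [328.8999938964844, -383.20001220703125], [56.900001525878906, 34.0], 'sat', 145)
```

View pics/w8.png

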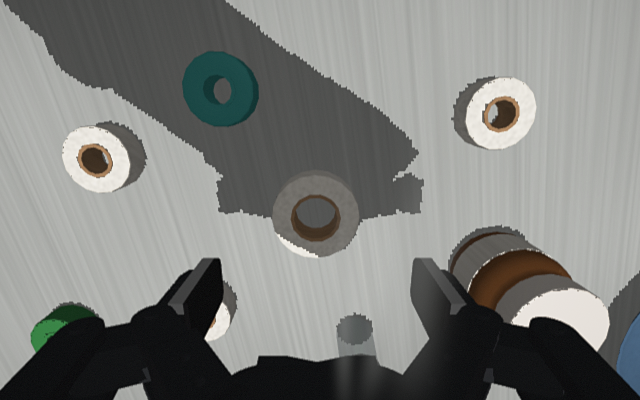

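The close view confirms it: the white large roll at (314,212) is centred between the fingers. Now I'll descend and grip.

Emit:
{"name": "arm_command", "arguments": {
  "targets": [
    {"rotation": [0,0,0],"offset": [0,0.008,-0.18],"grip": 0},
    {"rotation": [0,0,0],"offset": [0,0,-0.15],"grip": 0},
    {"rotation": [0,0,0],"offset": [0,0,-0.06],"grip": 0},
    {"rotation": [0,0,0],"offset": [0,0,0],"grip": 0},
    {"rotation": [0,0,0],"offset": [0,0,0],"grip": 1},
    {"rotation": [0,0,0],"offset": [0,0,0],"grip": 1},
    {"rotation": [0,0,0],"offset": [0,0,0],"grip": 1},
    {"rotation": [0,0,0],"offset": [0,0,0],"grip": 1}
  ]
}}

```text
clock: 19.7
eef_pos: [0.5325, -0.3315, 0.0057]
tcp_rot: [[0.171, 0.985, 0.003], [0.985, -0.171, -0.002], [-0.001, 0.003, -1.0]]
ft_force: [-1.5, -0.0, 5.3]
width: 0.659
finger_force: 64.1
```

Emit:
{"name": "arm_command", "arguments": {
  "targets": [
    {"rotation": [0,0,0],"offset": [0,0,0],"grip": 1},
    {"rotation": [0,0,0],"offset": [0,0,0.05],"grip": 1},
    {"rotation": [0,0,0],"offset": [0,0,0.2],"grip": 1},
    {"rotation": [0,0,0],"offset": [0,0,0.2],"grip": 1},
    {"rotation": [0,0,0],"offset": [0,0,0.2],"grip": 1},
    {"rotation": [0,0,0],"offset": [0,0,0.2],"grip": 1},
    {"rotation": [0,0,0],"offset": [0,0,0],"grip": 1}
  ]
}}

```text
clock: 20.4
eef_pos: [0.5337, -0.3329, 0.181]
tcp_rot: [[0.171, 0.985, 0.01], [0.985, -0.171, -0.006], [-0.004, 0.011, -1.0]]
ft_force: [0.4, -0.9, 0.2]
width: 0.663
finger_force: 64.3
```

Emit:
{"name": "arm_command", "arguments": {
  "targets": [
    {"rotation": [0,0,0],"offset": [0.014,0.235,0],"grip": 1},
    {"rotation": [0,0,0],"offset": [0.014,0.235,0],"grip": 1},
    {"rotation": [0,0,0],"offset": [0.014,0.235,0],"grip": 1},
    {"rotation": [0,0,0],"offset": [0.014,0.235,0],"grip": 1},
    {"rotation": [0,0,0],"offset": [0.014,0.235,0],"grip": 1},
    {"rotation": [0,0,0],"offset": [0.014,0.235,0],"grip": 1},
    {"rotation": [0,0,0],"offset": [0.014,0.235,0],"grip": 1},
    {"rotation": [0,0,0],"offset": [0.014,0.235,0],"grip": 1}
  ]
}}

```text
clock: 21.2
eef_pos: [0.5535, 0.0473, 0.1742]
tcp_rot: [[0.171, 0.985, 0.001], [0.985, -0.171, 0.0], [0.0, 0.001, -1.0]]
ft_force: [1.0, 0.1, -1.1]
width: 0.66
finger_force: 64.2
```

Emit:
{"name": "arm_command", "arguments": {
  "targets": [
    {"rotation": [0,0,0],"offset": [0,0,-0.15],"grip": 1},
    {"rotation": [0,0,0],"offset": [0,0,-0.1],"grip": 1},
    {"rotation": [0,0,0],"offset": [0,0,0],"grip": 1},
    {"rotation": [0,0,0],"offset": [0,0,0],"grip": 1},
    {"rotation": [0,0,0],"offset": [0,0,0],"grip": 1}
  ]
}}

```text
clock: 21.7
eef_pos: [0.5546, 0.0449, 0.1249]
tcp_rot: [[0.172, 0.985, 0.002], [0.985, -0.172, 0.0], [0.001, 0.002, -1.0]]
ft_force: [-0.1, -0.1, -0.6]
width: 0.66
finger_force: 64.2
```

```bash
python3 - <<'E'
from h import *
s=r.sense();print(s['eef_pos'],s['tcp_rot'][:,2],s['width'])
w=show('wrist','w9.png')
print(proj('wrist',[.556,.0443,.075]),proj('wrist',[.556,.0443,.012]))
cv2.imwrite('pics/c9.png',cv2.resize(w[100:300,200:440],None,fx=2.5,fy=2.5,interpolation=2))
for o in rolls(z=s['eef_pos'][2]+.014): print(o)
E
```

```text
[0.55456258 0.044915   0.124855  ] [ 1.98088479e-03  1.65657155e-04 -9.99998024e-01] 0.6602891940757131
(np.float64(318.7563518378926), np.float64(226.72096116218066)) (np.float64(318.0387197404164), np.float64(199.3950175592924))
```

View pics/c9.png

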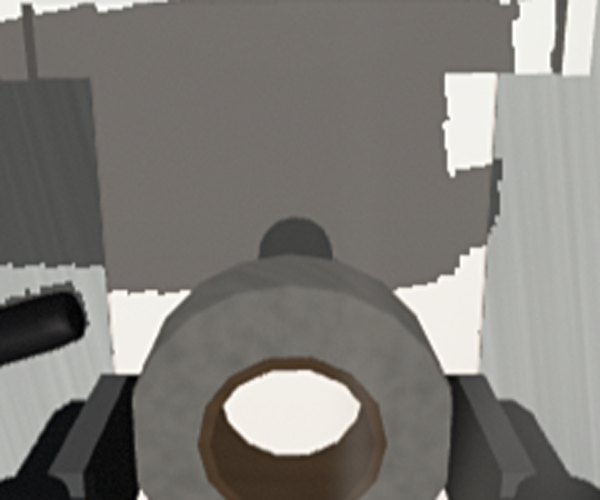

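```bash
python3 - <<'E'
from h import *
print(ray('wrist',316.8,278.5,.139), ray('wrist',316.8,278.5,.136))
E
```

```text
[0.55421773 0.04486015 0.139     ] [0.55392994 0.04315642 0.136     ]
```

Emit:
{"name": "arm_command", "arguments": {
  "targets": [
    {"rotation": [0,0,0],"offset": [0.008,-0.002,-0.1],"grip": 1},
    {"rotation": [0,0,0],"offset": [0,0,-0.1],"grip": 1},
    {"rotation": [0,0,0],"offset": [0,0,-0.07],"grip": 1},
    {"rotation": [0,0,0],"offset": [0,0,-0.07],"grip": 1},
    {"rotation": [0,0,0],"offset": [0,0,0],"grip": 1}
  ]
}}

```text
clock: 22.4
eef_pos: [0.5545, 0.045, 0.0543]
tcp_rot: [[0.171, 0.985, -0.003], [0.985, -0.171, -0.0], [-0.001, -0.003, -1.0]]
ft_force: [-0.2, 0.5, -0.5]
width: 0.669
finger_force: 64.2
```

Emit:
{"name": "arm_command", "arguments": {
  "targets": [
    {"rotation": [0,0,0],"offset": [0,0,-0.07],"grip": 1},
    {"rotation": [0,0,0],"offset": [0,0,-0.07],"grip": 1},
    {"rotation": [0,0,0],"offset": [0,0,-0.02],"grip": 1},
    {"rotation": [0,0,0],"offset": [0,0,0],"grip": 1}
  ]
}}

```text
clock: 22.8
eef_pos: [0.5555, 0.045, 0.0237]
tcp_rot: [[0.171, 0.985, -0.0], [0.985, -0.171, 0.0], [-0.0, -0.0, -1.0]]
ft_force: [0.3, 0.5, -1.2]
width: 0.665
finger_force: 64.2
```

Emit:
{"name": "arm_command", "arguments": {
  "targets": [
    {"rotation": [0,0,0],"offset": [0,0,-0.015],"grip": 1},
    {"rotation": [0,0,0],"offset": [0,0,0],"grip": 0.05},
    {"rotation": [0,0,0],"offset": [0,0,0],"grip": 0.05},
    {"rotation": [0,0,0],"offset": [0,0,0],"grip": 0.05},
    {"rotation": [0,0,0],"offset": [0,0,0.1],"grip": 0.05},
    {"rotation": [0,0,0],"offset": [0,0,0.24],"grip": 0.05},
    {"rotation": [0,0,0],"offset": [0,0,0.24],"grip": 0.05},
    {"rotation": [0,0,0],"offset": [0,0,0.24],"grip": 0.05}
  ]
}}

```text
clock: 23.6
eef_pos: [0.555, 0.0449, 0.1864]
tcp_rot: [[0.171, 0.985, -0.0], [0.985, -0.171, -0.0], [-0.0, -0.0, -1.0]]
ft_force: [1.5, 0.3, -0.6]
width: 0.95
finger_force: 0.0
```

Emit:
{"name": "arm_command", "arguments": {
  "targets": [
    {"rotation": [0,0,0],"offset": [-0.096,-0.19,0],"grip": 0.3},
    {"rotation": [0,0,0],"offset": [-0.096,-0.19,0],"grip": 0.3},
    {"rotation": [0,0,0],"offset": [-0.096,-0.19,0],"grip": 0.3},
    {"rotation": [0,0,0],"offset": [-0.096,-0.19,0],"grip": 0.3},
    {"rotation": [0,0,0],"offset": [-0.096,-0.19,0],"grip": 0.3},
    {"rotation": [0,0,0],"offset": [-0.096,-0.19,0],"grip": 0.3},
    {"rotation": [0,0,0],"offset": [-0.096,-0.19,0],"grip": 0.3},
    {"rotation": [0,0,0],"offset": [-0.096,-0.19,0],"grip": 0.3}
  ]
}}

```text
clock: 24.4
eef_pos: [0.4008, -0.2603, 0.1849]
tcp_rot: [[0.171, 0.985, 0.001], [0.985, -0.171, -0.0], [-0.0, 0.001, -1.0]]
ft_force: [0.6, -0.9, -0.0]
width: 0.703
finger_force: 0.0
```

Emit:
{"name": "arm_command", "arguments": {
  "targets": [
    {"rotation": [0,0,0],"offset": [0,0,-0.2],"grip": 0.3},
    {"rotation": [0,0,0],"offset": [0,0,-0.2],"grip": 0.3},
    {"rotation": [0,0,0],"offset": [0,0,-0.1],"grip": 0.3},
    {"rotation": [0,0,0],"offset": [0,0,0],"grip": 0.3},
    {"rotation": [0,0,0],"offset": [0,0,0],"grip": 0.3},
    {"rotation": [0,0,0],"offset": [0,0,0],"grip": 0.3}
  ]
}}

```text
clock: 25.0
eef_pos: [0.4026, -0.2595, 0.0858]
tcp_rot: [[0.171, 0.985, 0.002], [0.985, -0.171, -0.001], [-0.001, 0.002, -1.0]]
ft_force: [0.1, -0.1, 0.2]
width: 0.703
finger_force: 0.0
```

```bash
python3 - <<'E'
from h import *
s=r.sense();print(s['eef_pos'],s['tcp_rot'][:,2],s['width'])
w=show('wrist','w10.png');t=show('top','t10.png');sc=show('scene','s10.png')
for o in rolls(): print(o)
print(rec('top','large_roll_a'),rec('top','small_roll_a'),rec('scene','large_roll_a'))
cv2.imwrite('pics/c10.png',np.hstack([cv2.resize(w,(480,300)),cv2.resize(sc[160:260,260:400],(320,300))]))
E
```

```text
[ 0.40257765 -0.25947157  0.08579622] [ 0.00193076 -0.00112888 -0.9999975 ] 0.7030124807278496
('small', 0.83, (314, 226), 'bbox', [398.70001220703125, -264.5], [42.70000076293945, 47.29999923706055], 'sat', 18)
('small', 0.75, (434, 167), 'bbox', [483.20001220703125, -238.0], [46.099998474121094, 45.099998474121094], 'sat', 126)
('small', 0.64, (373, 347), 'bbox', [427.6000061035156, -371.8999938964844], [32.599998474121094, 33.599998474121094], 'sat', 16)
('small', 0.43, (636, 189), 'bbox', [615.5999755859375, -275.70001220703125], [5.599999904632568, 22.700000762939453], 'sat', 18)
[(0.68, array([0.5507, 0.0397, 0.0302]))] [(0.66, array([ 0.6568, -0.2867,  0.0185])), (0.62, array([ 0.4887, -0.2396,  0.0208])), (0.44, array([ 0.3197, -0.3988,  0.0229]))] [(0.83, array([0.5672, 0.0309, 0.0314]))]
```

View pics/c10.png

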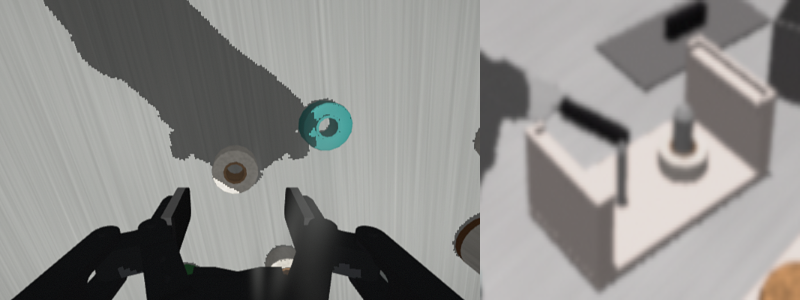

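The large roll sits on the thick post. The small white roll is at (314,226) in the full frame, between the fingers, with turquoise clear to the right. Grasp.

Emit:
{"name": "arm_command", "arguments": {
  "targets": [
    {"rotation": [0,0,0],"offset": [-0.013,-0.033,-0.18],"grip": 0.3},
    {"rotation": [0,0,0],"offset": [0,0,-0.15],"grip": 0.3},
    {"rotation": [0,0,0],"offset": [0,0,-0.075],"grip": 0.3},
    {"rotation": [0,0,0],"offset": [0,0,0],"grip": 0.3},
    {"rotation": [0,0,0],"offset": [0,0,0],"grip": 1},
    {"rotation": [0,0,0],"offset": [0,0,0],"grip": 1},
    {"rotation": [0,0,0],"offset": [0,0,0],"grip": 1},
    {"rotation": [0,0,0],"offset": [0,0,0],"grip": 1}
  ]
}}

```text
clock: 26.25
eef_pos: [0.3998, -0.2659, 0.0044]
tcp_rot: [[0.171, 0.985, 0.002], [0.985, -0.171, -0.001], [-0.001, 0.002, -1.0]]
ft_force: [0.6, 0.0, 5.8]
width: 0.49
finger_force: 61.1
```

Emit:
{"name": "arm_command", "arguments": {
  "targets": [
    {"rotation": [0,0,0],"offset": [0,0,0],"grip": 1},
    {"rotation": [0,0,0],"offset": [0,0,0.05],"grip": 1},
    {"rotation": [0,0,0],"offset": [0,0,0.2],"grip": 1},
    {"rotation": [0,0,0],"offset": [0,0,0.2],"grip": 1},
    {"rotation": [0,0,0],"offset": [0,0,0.2],"grip": 1},
    {"rotation": [0,0,0],"offset": [0,0,0.2],"grip": 1},
    {"rotation": [0,0,0],"offset": [0,0,0],"grip": 1}
  ]
}}

```text
clock: 26.95
eef_pos: [0.401, -0.2673, 0.1788]
tcp_rot: [[0.171, 0.985, 0.008], [0.985, -0.171, -0.004], [-0.003, 0.009, -1.0]]
ft_force: [0.5, 0.1, -1.2]
width: 0.485
finger_force: 61.1
```

Emit:
{"name": "arm_command", "arguments": {
  "targets": [
    {"rotation": [0,0,0],"offset": [0.087,0.138,0],"grip": 1},
    {"rotation": [0,0,0],"offset": [0.087,0.138,0],"grip": 1},
    {"rotation": [0,0,0],"offset": [0.087,0.138,0],"grip": 1},
    {"rotation": [0,0,0],"offset": [0.087,0.138,0],"grip": 1},
    {"rotation": [0,0,0],"offset": [0.087,0.138,0],"grip": 1},
    {"rotation": [0,0,0],"offset": [0.087,0.138,0],"grip": 1},
    {"rotation": [0,0,0],"offset": [0.087,0.138,0],"grip": 1},
    {"rotation": [0,0,0],"offset": [0.087,0.138,0],"grip": 1}
  ]
}}

```text
clock: 27.75
eef_pos: [0.5384, -0.0434, 0.1733]
tcp_rot: [[0.171, 0.985, -0.001], [0.985, -0.171, 0.0], [-0.0, -0.001, -1.0]]
ft_force: [0.7, -0.4, -0.4]
width: 0.488
finger_force: 61.0
```

Emit:
{"name": "arm_command", "arguments": {
  "targets": [
    {"rotation": [0,0,0],"offset": [0,0,-0.15],"grip": 1},
    {"rotation": [0,0,0],"offset": [0,0,-0.1],"grip": 1},
    {"rotation": [0,0,0],"offset": [0,0,0],"grip": 1},
    {"rotation": [0,0,0],"offset": [0,0,0],"grip": 1},
    {"rotation": [0,0,0],"offset": [0,0,0],"grip": 1}
  ]
}}

```text
clock: 28.25
eef_pos: [0.5389, -0.0452, 0.1246]
tcp_rot: [[0.171, 0.985, 0.001], [0.985, -0.171, -0.0], [0.0, 0.001, -1.0]]
ft_force: [-0.2, -0.6, -0.3]
width: 0.489
finger_force: 61.0
```

```bash
cat >> h.py <<'E'
def held():
    "centre of the bore ring of the held roll: brown pixels ellipse, at the roll's top face (TCP z + .016)"
    s=r.sense(); w=imaging.grab_frame('wrist'); h=cv2.cvtColor(w,40)
    m=((h[...,1]>70)&(h[...,0]<22)&(w.max(2)>35)).astype(np.uint8); m[:230]=0; m[:,:260]=0; m[:,380:]=0; m[340:]=0
    c=max(cv2.findContours(m,0,2)[0],key=cv2.contourArea); b=cv2.boundingRect(c)
    u=b[0]+b[2]/2-.5; v=b[1]+b[2]*.48   # circle: width gives size, top edge gives place
    print('tcp',np.round(s['eef_pos'],4),'w',round(s['width'],3),'box',b,'ring at',ray('wrist',u,v,s['eef_pos'][2]+.016).round(4),'post px',np.round(proj('wrist',[.540,-.0463,.075])))
    return w
E
python3 - <<'E'
from h import *
w=held(); cv2.imwrite('pics/w11.png',w)
cv2.imwrite('pics/c11.png',cv2.resize(w[140:340,200:440],None,fx=2.5,fy=2.5,interpolation=2))
E
```

```text
tcp [ 0.5389 -0.0452  0.1246] w 0.489 box (293, 262, 48, 43) ring at [ 0.5384 -0.048   0.1406] post px [318. 228.]
```

View pics/c11.png

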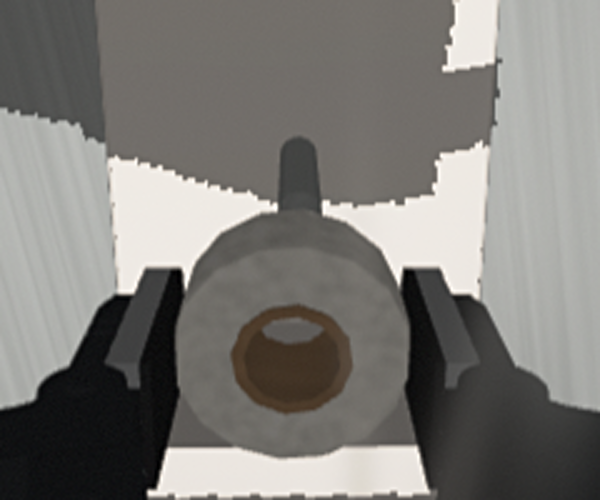

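The held roll's bore is at px (317,283) and the post behind it at about x=320. I'll shift +2 mm in x and slide down.

Emit:
{"name": "arm_command", "arguments": {
  "targets": [
    {"rotation": [0,0,0],"offset": [0.011,0.004,-0.05],"grip": 1},
    {"rotation": [0,0,0],"offset": [0,0,-0.1],"grip": 1},
    {"rotation": [0,0,0],"offset": [0,0,-0.07],"grip": 1},
    {"rotation": [0,0,0],"offset": [0,0,-0.07],"grip": 1},
    {"rotation": [0,0,0],"offset": [0,0,-0.06],"grip": 1},
    {"rotation": [0,0,0],"offset": [0,0,0],"grip": 1}
  ]
}}

```text
clock: 28.9
eef_pos: [0.5398, -0.0438, 0.052]
tcp_rot: [[0.171, 0.985, -0.002], [0.985, -0.171, 0.0], [-0.0, -0.002, -1.0]]
ft_force: [0.0, 0.1, -0.2]
width: 0.486
finger_force: 61.0
```

Emit:
{"name": "arm_command", "arguments": {
  "targets": [
    {"rotation": [0,0,0],"offset": [0,0,-0.07],"grip": 1},
    {"rotation": [0,0,0],"offset": [0,0,-0.07],"grip": 1},
    {"rotation": [0,0,0],"offset": [0,0,-0.02],"grip": 1},
    {"rotation": [0,0,0],"offset": [0,0,0],"grip": 1}
  ]
}}

```text
clock: 29.3
eef_pos: [0.5405, -0.044, 0.0215]
tcp_rot: [[0.171, 0.985, -0.001], [0.985, -0.171, 0.0], [0.0, -0.001, -1.0]]
ft_force: [-0.6, 0.1, 0.2]
width: 0.487
finger_force: 61.0
```

Emit:
{"name": "arm_command", "arguments": {
  "targets": [
    {"rotation": [0,0,0],"offset": [0,0,-0.015],"grip": 1},
    {"rotation": [0,0,0],"offset": [0,0,0],"grip": 0.2},
    {"rotation": [0,0,0],"offset": [0,0,0],"grip": 0.2},
    {"rotation": [0,0,0],"offset": [0,0,0],"grip": 0.2},
    {"rotation": [0,0,0],"offset": [0,0,0.1],"grip": 0.2},
    {"rotation": [0,0,0],"offset": [0,0,0.24],"grip": 0.2},
    {"rotation": [0,0,0],"offset": [0,0,0.24],"grip": 0.2},
    {"rotation": [0,0,0],"offset": [0,0,0.24],"grip": 0.2}
  ]
}}

```text
clock: 30.1
eef_pos: [0.5402, -0.0441, 0.1844]
tcp_rot: [[0.171, 0.985, -0.0], [0.985, -0.171, -0.0], [-0.0, -0.0, -1.0]]
ft_force: [1.5, 0.0, -0.4]
width: 0.807
finger_force: 0.0
```

Emit:
{"name": "arm_command", "arguments": {
  "targets": [
    {"rotation": [0,0,0],"offset": [-0.066,-0.2,0],"grip": 0.3},
    {"rotation": [0,0,0],"offset": [-0.066,-0.2,0],"grip": 0.3},
    {"rotation": [0,0,0],"offset": [-0.066,-0.2,0],"grip": 0.3},
    {"rotation": [0,0,0],"offset": [-0.066,-0.2,0],"grip": 0.3},
    {"rotation": [0,0,0],"offset": [-0.066,-0.2,0],"grip": 0.3},
    {"rotation": [0,0,0],"offset": [-0.066,-0.2,0],"grip": 0.3},
    {"rotation": [0,0,0],"offset": [-0.066,-0.2,0],"grip": 0.3},
    {"rotation": [0,0,0],"offset": [-0.066,-0.2,0],"grip": 0.3}
  ]
}}

```text
clock: 30.9
eef_pos: [0.4343, -0.3654, 0.1828]
tcp_rot: [[0.171, 0.985, 0.0], [0.985, -0.171, -0.0], [0.0, 0.0, -1.0]]
ft_force: [0.9, 0.2, -0.3]
width: 0.7
finger_force: 0.0
```

Emit:
{"name": "arm_command", "arguments": {
  "targets": [
    {"rotation": [0,0,0],"offset": [0,0,-0.2],"grip": 0.3},
    {"rotation": [0,0,0],"offset": [0,0,-0.2],"grip": 0.3},
    {"rotation": [0,0,0],"offset": [0,0,0],"grip": 0.3},
    {"rotation": [0,0,0],"offset": [0,0,0],"grip": 0.3},
    {"rotation": [0,0,0],"offset": [0,0,0],"grip": 0.3},
    {"rotation": [0,0,0],"offset": [0,0,0],"grip": 0.3}
  ]
}}

```text
clock: 31.5
eef_pos: [0.436, -0.3645, 0.1045]
tcp_rot: [[0.17, 0.985, 0.003], [0.985, -0.17, -0.002], [-0.002, 0.003, -1.0]]
ft_force: [1.2, -0.5, -0.6]
width: 0.698
finger_force: 0.0
```

```bash
python3 - <<'E'
from h import *
s=r.sense();print(s['eef_pos'],s['tcp_rot'][:,2],s['width'])
w=show('wrist','w12.png');t=show('top','t12.png');sc=show('scene','s12.png')
for o in rolls(): print(o)
print(rec('top','small_roll_a'),rec('scene','small_roll_a'))
cv2.imwrite('pics/c12.png',np.hstack([cv2.resize(w,(480,300)),cv2.resize(sc[160:260,260:400],(320,300))]))
E
```

```text
[ 0.43604258 -0.36454171  0.10450236] [ 0.00265296 -0.00199008 -0.9999945 ] 0.6978203072845297
('large', 0.57, (608, 37), 'bbox', [638.2000122070312, -283.3999938964844], [40.599998474121094, 42.099998474121094], 'sat', 18)
('small', 0.79, (608, 37), 'bbox', [637.7000122070312, -283.8999938964844], [41.099998474121094, 42.79999923706055], 'sat', 18)
('small', 0.68, (320, 241), 'bbox', [433.0, -389.20001220703125], [42.20000076293945, 48.0], 'sat', 17)
('small', 0.55, (182, 268), 'bbox', [323.8999938964844, -392.79998779296875], [50.20000076293945, 48.20000076293945], 'sat', 142)
[(0.65, array([ 0.4894, -0.2421,  0.019 ])), (0.6, array([ 0.6518, -0.2858,  0.0219])), (0.49, array([ 0.54  , -0.0447,  0.0309]))] [(0.73, array([ 0.4909, -0.2435,  0.0176])), (0.64, array([ 0.6608, -0.292 ,  0.0194])), (0.63, array([ 0.4415, -0.4013,  0.0188])), (0.56, array([ 0.328 , -0.3991,  0.0183])), (0.49, array([ 0.5534, -0.0524,  0.0294]))]
```

View pics/c12.png

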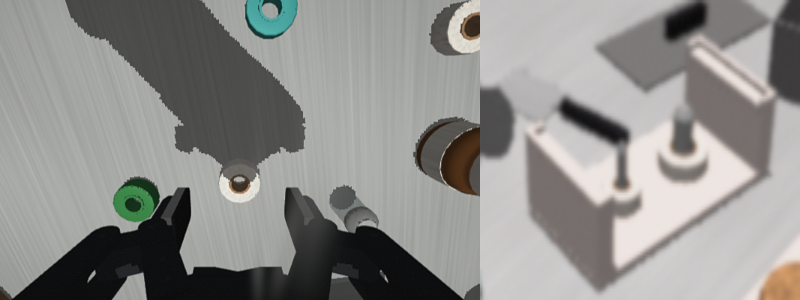

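Small roll A is seated on the thin post. Roll C is at (320,241) full-frame, with green at (182,268) and the shaker at (470,280) both clear. Grasp.

Emit:
{"name": "arm_command", "arguments": {
  "targets": [
    {"rotation": [0,0,0],"offset": [-0.012,-0.132,0],"grip": 0.3},
    {"rotation": [0,0,0],"offset": [0,0,-0.2],"grip": 0.3},
    {"rotation": [0,0,0],"offset": [0,0,-0.2],"grip": 0.3},
    {"rotation": [0,0,0],"offset": [0,0,-0.1],"grip": 0.3},
    {"rotation": [0,0,0],"offset": [0,0,0],"grip": 0.3},
    {"rotation": [0,0,0],"offset": [0,0,0],"grip": 1},
    {"rotation": [0,0,0],"offset": [0,0,0],"grip": 1},
    {"rotation": [0,0,0],"offset": [0,0,0],"grip": 1}
  ]
}}

```text
clock: 32.7
eef_pos: [0.4334, -0.3911, 0.004]
tcp_rot: [[0.171, 0.985, 0.002], [0.985, -0.171, -0.002], [-0.001, 0.002, -1.0]]
ft_force: [-0.1, 0.7, -0.1]
width: 0.489
finger_force: 60.6
```

Emit:
{"name": "arm_command", "arguments": {
  "targets": [
    {"rotation": [0,0,0],"offset": [0,0,0],"grip": 1},
    {"rotation": [0,0,0],"offset": [0,0,0],"grip": 1},
    {"rotation": [0,0,0],"offset": [0,0,0.05],"grip": 1},
    {"rotation": [0,0,0],"offset": [0,0,0.2],"grip": 1},
    {"rotation": [0,0,0],"offset": [0,0,0.2],"grip": 1},
    {"rotation": [0,0,0],"offset": [0,0,0.2],"grip": 1},
    {"rotation": [0,0,0],"offset": [0,0,0.2],"grip": 1},
    {"rotation": [0,0,0],"offset": [0,0,0],"grip": 1}
  ]
}}

```text
clock: 33.5
eef_pos: [0.4342, -0.3928, 0.1788]
tcp_rot: [[0.171, 0.985, 0.007], [0.985, -0.171, -0.006], [-0.005, 0.008, -1.0]]
ft_force: [-0.1, -0.6, -0.2]
width: 0.49
finger_force: 61.0
```

Emit:
{"name": "arm_command", "arguments": {
  "targets": [
    {"rotation": [0,0,0],"offset": [0.067,0.216,0],"grip": 1},
    {"rotation": [0,0,0],"offset": [0.067,0.216,0],"grip": 1},
    {"rotation": [0,0,0],"offset": [0.067,0.216,0],"grip": 1},
    {"rotation": [0,0,0],"offset": [0.067,0.216,0],"grip": 1},
    {"rotation": [0,0,0],"offset": [0.067,0.216,0],"grip": 1},
    {"rotation": [0,0,0],"offset": [0.067,0.216,0],"grip": 1},
    {"rotation": [0,0,0],"offset": [0.067,0.216,0],"grip": 1},
    {"rotation": [0,0,0],"offset": [0.067,0.216,0],"grip": 1}
  ]
}}

```text
clock: 34.3
eef_pos: [0.5397, -0.0429, 0.1726]
tcp_rot: [[0.171, 0.985, -0.0], [0.985, -0.171, 0.0], [0.0, -0.0, -1.0]]
ft_force: [-0.1, 0.1, -0.6]
width: 0.489
finger_force: 60.9
```

Emit:
{"name": "arm_command", "arguments": {
  "targets": [
    {"rotation": [0,0,0],"offset": [0,0,-0.15],"grip": 1},
    {"rotation": [0,0,0],"offset": [0,0,-0.1],"grip": 1},
    {"rotation": [0,0,0],"offset": [0,0,0],"grip": 1},
    {"rotation": [0,0,0],"offset": [0,0,0],"grip": 1},
    {"rotation": [0,0,0],"offset": [0,0,0],"grip": 1}
  ]
}}

```text
clock: 34.8
eef_pos: [0.5403, -0.0454, 0.1236]
tcp_rot: [[0.172, 0.985, 0.002], [0.985, -0.172, -0.0], [0.0, 0.002, -1.0]]
ft_force: [0.0, -0.4, -0.6]
width: 0.49
finger_force: 60.9
```

```bash
python3 - <<'E'
from h import *
w=held(); cv2.imwrite('pics/w13.png',w)
E
```

```text
tcp [ 0.5403 -0.0454  0.1236] w 0.49 box (293, 264, 48, 43) ring at [ 0.5397 -0.0492  0.1396] post px [316. 228.]
```

Emit:
{"name": "arm_command", "arguments": {
  "targets": [
    {"rotation": [0,0,0],"offset": [0.004,0.012,-0.05],"grip": 1},
    {"rotation": [0,0,0],"offset": [0,0,-0.08],"grip": 1},
    {"rotation": [0,0,0],"offset": [0,0,-0.07],"grip": 1},
    {"rotation": [0,0,0],"offset": [0,0,-0.07],"grip": 1},
    {"rotation": [0,0,0],"offset": [0,0,0],"grip": 1}
  ]
}}

```text
clock: 35.35
eef_pos: [0.5396, -0.0422, 0.0669]
tcp_rot: [[0.171, 0.985, -0.003], [0.985, -0.171, 0.0], [-0.0, -0.003, -1.0]]
ft_force: [0.3, -0.5, -1.1]
width: 0.49
finger_force: 61.0
```

Emit:
{"name": "arm_command", "arguments": {
  "targets": [
    {"rotation": [0,0,0],"offset": [0,0,-0.07],"grip": 1},
    {"rotation": [0,0,0],"offset": [0,0,-0.07],"grip": 1},
    {"rotation": [0,0,0],"offset": [0,0,-0.01],"grip": 1},
    {"rotation": [0,0,0],"offset": [0,0,0],"grip": 1}
  ]
}}

```text
clock: 35.75
eef_pos: [0.5406, -0.0424, 0.0387]
tcp_rot: [[0.171, 0.985, -0.0], [0.985, -0.171, 0.0], [0.0, -0.0, -1.0]]
ft_force: [0.3, -0.1, 0.2]
width: 0.49
finger_force: 61.0
```

Emit:
{"name": "arm_command", "arguments": {
  "targets": [
    {"rotation": [0,0,0],"offset": [0,0,0],"grip": 0.3},
    {"rotation": [0,0,0],"offset": [0,0,0],"grip": 0.3},
    {"rotation": [0,0,0],"offset": [0,0,0],"grip": 0.3},
    {"rotation": [0,0,0],"offset": [0,0,0.1],"grip": 0.3},
    {"rotation": [0,0,0],"offset": [0,0,0.24],"grip": 0.3},
    {"rotation": [0,0,0],"offset": [0,0,0.24],"grip": 0.3},
    {"rotation": [0,0,0],"offset": [0,0,0.2],"grip": 0.3}
  ]
}}

```text
clock: 36.45
eef_pos: [0.5407, -0.0426, 0.1973]
tcp_rot: [[0.171, 0.985, 0.002], [0.985, -0.171, -0.0], [-0.0, 0.002, -1.0]]
ft_force: [1.3, 0.5, 0.3]
width: 0.702
finger_force: 0.0
```

Emit:
{"name": "arm_command", "arguments": {
  "targets": [
    {"rotation": [0,0,0],"offset": [0.07,-0.137,0],"grip": 0.3},
    {"rotation": [0,0,0],"offset": [0.07,-0.137,0],"grip": 0.3},
    {"rotation": [0,0,0],"offset": [0.07,-0.137,0],"grip": 0.3},
    {"rotation": [0,0,0],"offset": [0.07,-0.137,0],"grip": 0.3},
    {"rotation": [0,0,0],"offset": [0.07,-0.137,0],"grip": 0.3},
    {"rotation": [0,0,0],"offset": [0.07,-0.137,0],"grip": 0.3},
    {"rotation": [0,0,0],"offset": [0.07,-0.137,0],"grip": 0.3},
    {"rotation": [0,0,0],"offset": [0.07,-0.137,0],"grip": 0.3}
  ]
}}

```text
clock: 37.25
eef_pos: [0.653, -0.2626, 0.1947]
tcp_rot: [[0.171, 0.985, 0.0], [0.985, -0.171, 0.0], [0.0, 0.0, -1.0]]
ft_force: [-1.0, 0.7, -1.3]
width: 0.701
finger_force: 0.0
```

Emit:
{"name": "arm_command", "arguments": {
  "targets": [
    {"rotation": [0,0,0],"offset": [0,0,-0.2],"grip": 0.3},
    {"rotation": [0,0,0],"offset": [0,0,-0.2],"grip": 0.3},
    {"rotation": [0,0,0],"offset": [0,0,0],"grip": 0.3},
    {"rotation": [0,0,0],"offset": [0,0,0],"grip": 0.3},
    {"rotation": [0,0,0],"offset": [0,0,0],"grip": 0.3},
    {"rotation": [0,0,0],"offset": [0,0,0],"grip": 0.3}
  ]
}}

```text
clock: 37.85
eef_pos: [0.6538, -0.2621, 0.1172]
tcp_rot: [[0.171, 0.985, 0.004], [0.985, -0.17, -0.002], [-0.001, 0.004, -1.0]]
ft_force: [0.5, -0.8, 0.2]
width: 0.698
finger_force: 0.0
```

```bash
python3 - <<'E'
from h import *
s=r.sense();print(s['eef_pos'],s['tcp_rot'][:,2],s['width'])
w=show('wrist','w14.png');t=show('top','t14.png');sc=show('scene','s14.png')
for o in rolls(): print(o)
print(rec('top','small_roll_a'),rec('scene','small_roll_a'))
cv2.imwrite('pics/c14.png',np.hstack([cv2.resize(w,(480,300)),cv2.resize(sc[160:260,260:400],(320,300))]))
E
```

```text
[ 0.65376998 -0.26207481  0.11718993] [ 0.00364391 -0.00156562 -0.99999214] 0.6984507307090679
('small', 0.81, (109, 209), 'bbox', [493.3999938964844, -237.6999969482422], [53.20000076293945, 44.79999923706055], 'sat', 153)
('small', 0.76, (16, 382), 'bbox', [346.0, -380.8999938964844], [39.20000076293945, 40.400001525878906], 'sat', 147)
('small', 0.75, (323, 226), 'bbox', [654.2000122070312, -279.6000061035156], [42.29999923706055, 46.900001525878906], 'sat', 17)
[(0.72, array([ 0.3195, -0.3982,  0.0219])), (0.44, array([ 0.4856, -0.2431,  0.0184]))] [(0.95, array([ 0.6621, -0.2922,  0.0221])), (0.76, array([ 0.489 , -0.242 ,  0.0168])), (0.72, array([ 0.3296, -0.3994,  0.0185])), (0.65, array([ 0.5495, -0.0605,  0.0503]))]
```

View pics/c14.png

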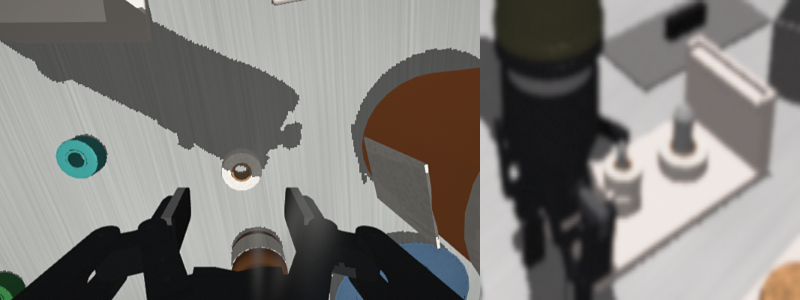

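Two small rolls are on the thin post. The last one is at (323,226), white, with the jar behind it clear. Grasp.

Emit:
{"name": "arm_command", "arguments": {
  "targets": [
    {"rotation": [0,0,0],"offset": [0.002,-0.1,0],"grip": 0.3},
    {"rotation": [0,0,0],"offset": [0,0,-0.2],"grip": 0.3},
    {"rotation": [0,0,0],"offset": [0,0,-0.2],"grip": 0.3},
    {"rotation": [0,0,0],"offset": [0,0,-0.16],"grip": 0.3},
    {"rotation": [0,0,0],"offset": [0,0,0],"grip": 0.3},
    {"rotation": [0,0,0],"offset": [0,0,0],"grip": 1},
    {"rotation": [0,0,0],"offset": [0,0,0],"grip": 1},
    {"rotation": [0,0,0],"offset": [0,0,0],"grip": 1}
  ]
}}

```text
clock: 39.05
eef_pos: [0.6539, -0.282, 0.0045]
tcp_rot: [[0.171, 0.985, 0.002], [0.985, -0.171, -0.001], [-0.001, 0.003, -1.0]]
ft_force: [-0.1, -0.0, -0.3]
width: 0.482
finger_force: 60.5
```

Emit:
{"name": "arm_command", "arguments": {
  "targets": [
    {"rotation": [0,0,0],"offset": [0,0,0],"grip": 1},
    {"rotation": [0,0,0],"offset": [0,0,0],"grip": 1},
    {"rotation": [0,0,0],"offset": [0,0,0.05],"grip": 1},
    {"rotation": [0,0,0],"offset": [0,0,0.2],"grip": 1},
    {"rotation": [0,0,0],"offset": [0,0,0.2],"grip": 1},
    {"rotation": [0,0,0],"offset": [0,0,0.2],"grip": 1},
    {"rotation": [0,0,0],"offset": [0,0,0.2],"grip": 1},
    {"rotation": [0,0,0],"offset": [0,0,0],"grip": 1}
  ]
}}

```text
clock: 39.85
eef_pos: [0.6554, -0.2836, 0.1802]
tcp_rot: [[0.171, 0.985, 0.01], [0.985, -0.171, -0.005], [-0.003, 0.011, -1.0]]
ft_force: [0.7, -0.1, -0.2]
width: 0.481
finger_force: 60.8
```

Emit:
{"name": "arm_command", "arguments": {
  "targets": [
    {"rotation": [0,0,0],"offset": [-0.071,0.149,0],"grip": 1},
    {"rotation": [0,0,0],"offset": [-0.071,0.149,0],"grip": 1},
    {"rotation": [0,0,0],"offset": [-0.071,0.149,0],"grip": 1},
    {"rotation": [0,0,0],"offset": [-0.071,0.149,0],"grip": 1},
    {"rotation": [0,0,0],"offset": [-0.071,0.149,0],"grip": 1},
    {"rotation": [0,0,0],"offset": [-0.071,0.149,0],"grip": 1},
    {"rotation": [0,0,0],"offset": [-0.071,0.149,0],"grip": 1},
    {"rotation": [0,0,0],"offset": [-0.071,0.149,0],"grip": 1}
  ]
}}

```text
clock: 40.65
eef_pos: [0.5385, -0.042, 0.1727]
tcp_rot: [[0.171, 0.985, 0.0], [0.985, -0.171, 0.0], [0.0, 0.0, -1.0]]
ft_force: [0.2, 1.1, 0.2]
width: 0.482
finger_force: 60.9
```

Emit:
{"name": "arm_command", "arguments": {
  "targets": [
    {"rotation": [0,0,0],"offset": [0,0,-0.15],"grip": 1},
    {"rotation": [0,0,0],"offset": [0,0,-0.1],"grip": 1},
    {"rotation": [0,0,0],"offset": [0,0,0],"grip": 1},
    {"rotation": [0,0,0],"offset": [0,0,0],"grip": 1},
    {"rotation": [0,0,0],"offset": [0,0,0],"grip": 1}
  ]
}}

```text
clock: 41.15
eef_pos: [0.5401, -0.0437, 0.1236]
tcp_rot: [[0.171, 0.985, 0.002], [0.985, -0.171, -0.0], [0.0, 0.002, -1.0]]
ft_force: [0.4, 0.1, -0.6]
width: 0.481
finger_force: 60.9
```

```bash
python3 - <<'E'
from h import *
w=held(); cv2.imwrite('pics/w15.png',w)
E
```

```text
tcp [ 0.5401 -0.0437  0.1236] w 0.481 box (292, 260, 49, 44) ring at [ 0.5395 -0.0456  0.1396] post px [317. 231.]
```

Emit:
{"name": "arm_command", "arguments": {
  "targets": [
    {"rotation": [0,0,0],"offset": [0.004,-0.005,-0.05],"grip": 1},
    {"rotation": [0,0,0],"offset": [0,0,-0.07],"grip": 1},
    {"rotation": [0,0,0],"offset": [0,0,-0.07],"grip": 1},
    {"rotation": [0,0,0],"offset": [0,0,-0.07],"grip": 1},
    {"rotation": [0,0,0],"offset": [0,0,0],"grip": 1},
    {"rotation": [0,0,0],"offset": [0,0,-0.05],"grip": 1},
    {"rotation": [0,0,0],"offset": [0,0,-0.01],"grip": 1},
    {"rotation": [0,0,0],"offset": [0,0,0],"grip": 1}
  ]
}}

```text
clock: 42.0
eef_pos: [0.5402, -0.0442, 0.0584]
tcp_rot: [[0.171, 0.985, -0.0], [0.985, -0.171, 0.0], [-0.0, -0.0, -1.0]]
ft_force: [-0.2, -0.3, 0.2]
width: 0.484
finger_force: 60.9
```

Emit:
{"name": "arm_command", "arguments": {
  "targets": [
    {"rotation": [0,0,0],"offset": [0,0,0],"grip": 0.3},
    {"rotation": [0,0,0],"offset": [0,0,0],"grip": 0.3},
    {"rotation": [0,0,0],"offset": [0,0,0],"grip": 0.3},
    {"rotation": [0,0,0],"offset": [0,0,0.1],"grip": 0.3},
    {"rotation": [0,0,0],"offset": [0,0,0.2],"grip": 0.3},
    {"rotation": [0,0,0],"offset": [0,0,0.24],"grip": 0.3},
    {"rotation": [0,0,0],"offset": [0,0,0.2],"grip": 0.4}
  ]
}}

```text
clock: 42.7
eef_pos: [0.5403, -0.0444, 0.2089]
tcp_rot: [[0.171, 0.985, 0.001], [0.985, -0.171, -0.0], [-0.0, 0.001, -1.0]]
ft_force: [0.7, 0.7, 0.7]
width: 0.603
finger_force: 0.0
```

Emit:
{"name": "arm_command", "arguments": {
  "targets": [
    {"rotation": [0,0,0],"offset": [-0.088,0.184,0],"grip": 0.4},
    {"rotation": [0,0,0],"offset": [-0.088,0.184,0],"grip": 0.4},
    {"rotation": [0,0,0],"offset": [-0.088,0.184,0],"grip": 0.4},
    {"rotation": [0,0,0],"offset": [-0.088,0.184,0],"grip": 0.4},
    {"rotation": [0,0,0],"offset": [-0.088,0.184,0],"grip": 0.4},
    {"rotation": [0,0,0],"offset": [-0.088,0.184,0],"grip": 0.4},
    {"rotation": [0,0,0],"offset": [-0.088,0.184,0],"grip": 0.4},
    {"rotation": [0,0,0],"offset": [-0.088,0.184,0],"grip": 0.4}
  ]
}}

```text
clock: 43.5
eef_pos: [0.3985, 0.2516, 0.2069]
tcp_rot: [[0.171, 0.985, 0.0], [0.985, -0.171, 0.001], [0.001, 0.0, -1.0]]
ft_force: [0.7, 0.7, 0.0]
width: 0.6
finger_force: 0.0
```

Emit:
{"name": "arm_command", "arguments": {
  "targets": [
    {"rotation": [0,0,0],"offset": [0,0,-0.2],"grip": 0.4},
    {"rotation": [0,0,0],"offset": [0,0,-0.2],"grip": 0.4},
    {"rotation": [0,0,0],"offset": [0,0,0],"grip": 0.4},
    {"rotation": [0,0,0],"offset": [0,0,0],"grip": 0.4},
    {"rotation": [0,0,0],"offset": [0,0,0],"grip": 0.4},
    {"rotation": [0,0,0],"offset": [0,0,0],"grip": 0.4}
  ]
}}

```text
clock: 44.1
eef_pos: [0.4006, 0.2505, 0.1282]
tcp_rot: [[0.171, 0.985, 0.002], [0.985, -0.172, 0.002], [0.002, 0.002, -1.0]]
ft_force: [0.3, -0.6, -0.0]
width: 0.602
finger_force: 0.0
```

```bash
python3 - <<'E'
from h import *
s=r.sense();print(s['eef_pos'],s['tcp_rot'][:,2],s['width'],s['clock'])
w=show('wrist','w16.png');sc=show('scene','s16.png');t=show('top','t16.png')
m=(w.max(2)<42).astype(np.uint8)
for c in cv2.findContours(m,0,2)[0]:
    if cv2.contourArea(c)>300:
        P=np.array([ray('wrist',*q,.032)[:2] for q in c[:,0].astype(float)],np.float32)*1000; print(cv2.boundingRect(c),cv2.minAreaRect(P))
print(maskrect('wrist','cover',.006))
print(rec('top','small_roll_a'),rec('scene','small_roll_a'),rec('scene','large_roll_a'))
cv2.imwrite('pics/c16.png',np.hstack([cv2.resize(w,(400,250)),cv2.resize(sc[150:270,260:400],(400,250),interpolation=2)]))
E
```

```text
[0.40055985 0.25053996 0.12822544] [ 0.00247854  0.00198855 -0.99999495] 0.6016980759772476 44.1
(370, 375, 27, 25) ((434.7616271972656, 59.781455993652344), (32.82270812988281, 20.460224151611328), 50.912689208984375)
(440, 298, 173, 102) ((548.232666015625, 59.06962585449219), (80.88162994384766, 193.48545837402344), 41.46444320678711)
(370, 249, 14, 58) ((437.86053466796875, 179.35125732421875), (53.10602569580078, 10.528984069824219), 80.15602111816406)
(20, 249, 320, 151) ((253.46434020996094, 160.28033447265625), (154.40684509277344, 300.6570129394531), 80.0111083984375)
(304, 156, 21, 89) ((398.7369384765625, 253.4346923828125), (70.72441864013672, 15.131945610046387), 80.50747680664062)
(0.91, 398.4, 250.9, 240.4, 110.1, 80.2)
[(0.74, array([ 0.4892, -0.2441,  0.0196])), (0.63, array([ 0.3183, -0.4006,  0.0205])), (0.48, array([ 0.5399, -0.048 ,  0.0739]))] [(0.74, array([ 0.5504, -0.0568,  0.072 ])), (0.63, array([ 0.3265, -0.3989,  0.0185])), (0.52, array([ 0.552 , -0.0609,  0.0418])), (0.5, array([ 0.4921, -0.2422,  0.0181]))] [(0.49, array([0.5619, 0.0292, 0.034 ]))]
```

View pics/c16.png

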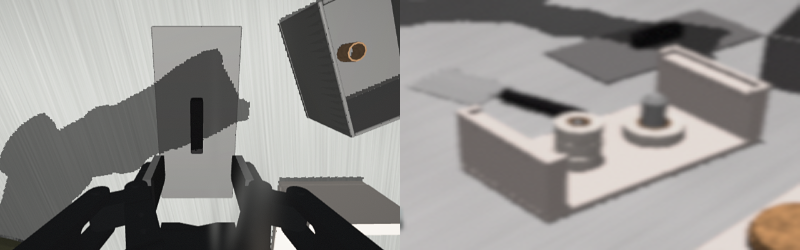

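All three small rolls and the large roll are seated on their posts and the core is in the bin. The cover grip is at (314,200), as I left it. I'll fetch the cover.

Emit:
{"name": "arm_command", "arguments": {
  "targets": [
    {"rotation": [0,0,0],"offset": [-0.008,0.003,-0.1],"grip": 0.4},
    {"rotation": [0,0,0],"offset": [0,0,-0.2],"grip": 0.4},
    {"rotation": [0,0,0],"offset": [0,0,-0.16],"grip": 0.4},
    {"rotation": [0,0,0],"offset": [0,0,-0.1],"grip": 0.4},
    {"rotation": [0,0,0],"offset": [0,0,0],"grip": 0.4},
    {"rotation": [0,0,0],"offset": [0,0,0],"grip": 1},
    {"rotation": [0,0,0],"offset": [0,0,0],"grip": 1},
    {"rotation": [0,0,0],"offset": [0,0,0],"grip": 1}
  ]
}}

```text
clock: 45.25
eef_pos: [0.3986, 0.2513, 0.0159]
tcp_rot: [[0.171, 0.985, 0.002], [0.985, -0.171, 0.001], [0.002, 0.002, -1.0]]
ft_force: [0.4, -0.8, 2.5]
width: 0.176
finger_force: 58.8
```

Emit:
{"name": "arm_command", "arguments": {
  "targets": [
    {"rotation": [0,0,0],"offset": [0,0,0],"grip": 1},
    {"rotation": [0,0,0],"offset": [0,0,0],"grip": 1},
    {"rotation": [0,0,0],"offset": [0,0,0.05],"grip": 1},
    {"rotation": [0,0,0],"offset": [0,0,0.2],"grip": 1},
    {"rotation": [0,0,0],"offset": [0,0,0.2],"grip": 1},
    {"rotation": [0,0,0],"offset": [0,0,0.2],"grip": 1},
    {"rotation": [0,0,0],"offset": [0,0,0.2],"grip": 1},
    {"rotation": [0,0,0],"offset": [0,0,0.15],"grip": 1}
  ]
}}

```text
clock: 46.05
eef_pos: [0.3978, 0.2506, 0.218]
tcp_rot: [[0.171, 0.985, 0.002], [0.985, -0.171, 0.002], [0.002, 0.002, -1.0]]
ft_force: [0.7, 0.1, -2.1]
width: 0.167
finger_force: 59.0
```

Emit:
{"name": "arm_command", "arguments": {
  "targets": [
    {"rotation": [0,0,0],"offset": [0.094,-0.158,0],"grip": 1},
    {"rotation": [0,0,0],"offset": [0.094,-0.158,0],"grip": 1},
    {"rotation": [0,0,0],"offset": [0.094,-0.158,0],"grip": 1},
    {"rotation": [0,0,0],"offset": [0.094,-0.158,0],"grip": 1},
    {"rotation": [0,0,0],"offset": [0.094,-0.158,0],"grip": 1},
    {"rotation": [0,0,0],"offset": [0.094,-0.158,0],"grip": 1},
    {"rotation": [0,0,0],"offset": [0.094,-0.158,0],"grip": 1},
    {"rotation": [0,0,0],"offset": [0.094,-0.158,0],"grip": 1}
  ]
}}

```text
clock: 46.85
eef_pos: [0.5482, -0.0032, 0.2155]
tcp_rot: [[0.171, 0.985, 0.0], [0.985, -0.171, 0.0], [0.0, 0.0, -1.0]]
ft_force: [0.3, 0.3, -1.3]
width: 0.17
finger_force: 59.0
```

Emit:
{"name": "arm_command", "arguments": {
  "targets": [
    {"rotation": [0,0,0],"offset": [0,0,-0.2],"grip": 1},
    {"rotation": [0,0,0],"offset": [0,0,-0.2],"grip": 1},
    {"rotation": [0,0,0],"offset": [0,0,-0.05],"grip": 1},
    {"rotation": [0,0,0],"offset": [0,0,0],"grip": 1},
    {"rotation": [0,0,0],"offset": [0,0,0],"grip": 1},
    {"rotation": [0,0,0],"offset": [0,0,0],"grip": 1}
  ]
}}

```text
clock: 47.45
eef_pos: [0.5494, -0.0018, 0.1265]
tcp_rot: [[0.17, 0.985, 0.003], [0.985, -0.17, 0.0], [0.001, 0.003, -1.0]]
ft_force: [-0.2, 0.1, -1.9]
width: 0.169
finger_force: 59.1
```

```bash
python3 - <<'E'
from h import *
s=r.sense();z=s['eef_pos'][2];print(s['eef_pos'],s['tcp_rot'],s['width'])
w=show('wrist','w17.png');t=show('top','t17.png')
print(maskrect('wrist','cover',z-.0155+.006),maskrect('top','cover',z-.0095))
E
```

```text
[ 0.54936329 -0.00181133  0.12652114] [[ 1.70319209e-01  9.85383692e-01  3.21656355e-03]
 [ 9.85388660e-01 -1.70320721e-01  2.00169716e-04]
 [ 7.45091395e-04  3.13547250e-03 -9.99994807e-01]] 0.16916248861951974
(0.96, 553.2, 22.2, 181.5, 108.7, 80.2) (0.87, 537.2, -66.4, 115.5, 113.4, 80.2)
```

Emit:
{"name": "arm_command", "arguments": {
  "targets": [
    {"rotation": [0,0,0],"offset": [-0.002,0.003,-0.05],"grip": 1},
    {"rotation": [0,0,0],"offset": [0,0,-0.04],"grip": 1},
    {"rotation": [0,0,0],"offset": [0,0,-0.02],"grip": 1},
    {"rotation": [0,0,0],"offset": [0,0,0],"grip": 1}
  ]
}}

```text
clock: 48.05
eef_pos: [0.5472, -0.0013, 0.1014]
tcp_rot: [[0.171, 0.985, -0.002], [0.985, -0.171, -0.0], [-0.0, -0.002, -1.0]]
ft_force: [-0.3, -0.5, -2.1]
width: 0.17
finger_force: 59.2
```

Emit:
{"name": "arm_command", "arguments": {
  "targets": [
    {"rotation": [0,0,0],"offset": [0,0,-0.015],"grip": 1},
    {"rotation": [0,0,0],"offset": [0,0,-0.01],"grip": 1},
    {"rotation": [0,0,0],"offset": [0,0,0],"grip": 1}
  ]
}}

```text
clock: 48.35
eef_pos: [0.548, -0.0014, 0.0979]
tcp_rot: [[0.171, 0.985, 0.001], [0.985, -0.171, 0.0], [0.0, 0.0, -1.0]]
ft_force: [-1.0, -0.6, 3.3]
width: 0.169
finger_force: 59.8
```

The cover is in contact at seat height. I'll press it gently, release, then press on the grip with shut fingers.

Emit:
{"name": "arm_command", "arguments": {
  "targets": [
    {"rotation": [0,0,0],"offset": [0,0,-0.01],"grip": 1},
    {"rotation": [0,0,0],"offset": [0,0,-0.01],"grip": 1},
    {"rotation": [0,0,0],"offset": [0,0,0],"grip": 1}
  ]
}}

```text
clock: 48.65
eef_pos: [0.548, -0.0014, 0.0978]
tcp_rot: [[0.171, 0.985, 0.003], [0.985, -0.171, 0.002], [0.003, 0.002, -1.0]]
ft_force: [-14.1, 2.2, 43.4]
width: 0.172
finger_force: 65.2
```

Emit:
{"name": "arm_command", "arguments": {
  "targets": [
    {"rotation": [0,0,0],"offset": [0,0,0.02],"grip": 1},
    {"rotation": [0,0,0],"offset": [0,0,0],"grip": 0.6},
    {"rotation": [0,0,0],"offset": [0,0,0],"grip": 0.6},
    {"rotation": [0,0,0],"offset": [0,0,0],"grip": 0.6},
    {"rotation": [0,0,0],"offset": [0,0,0.1],"grip": 0.6},
    {"rotation": [0,0,0],"offset": [0,0,0.2],"grip": 0.6},
    {"rotation": [0,0,0],"offset": [0,0,0.2],"grip": 0.6},
    {"rotation": [0,0,0],"offset": [0,0,0],"grip": 0.6}
  ]
}}

```text
clock: 49.45
eef_pos: [0.5506, -0.0021, 0.2019]
tcp_rot: [[0.171, 0.985, 0.008], [0.985, -0.171, -0.0], [0.001, 0.008, -1.0]]
ft_force: [-0.7, -0.5, -0.2]
width: 0.399
finger_force: 0.0
```

Emit:
{"name": "arm_command", "arguments": {
  "targets": [
    {"rotation": [0,0,0],"offset": [0,0,0],"grip": 0.6},
    {"rotation": [0,0,0],"offset": [0,0,0],"grip": 0.6},
    {"rotation": [0,0,0],"offset": [0,0,0],"grip": 0.6}
  ]
}}

```text
clock: 49.75
eef_pos: [0.547, -0.0012, 0.196]
tcp_rot: [[0.171, 0.985, -0.003], [0.985, -0.171, -0.0], [-0.001, -0.003, -1.0]]
ft_force: [-0.4, 0.1, -0.2]
width: 0.402
finger_force: 0.0
```

```bash
python3 - <<'E'
from h import *
s=r.sense();print(s['eef_pos'],s['ft_force'],s['clock'])
w=show('wrist','w18.png');sc=show('scene','s18.png')
print(maskrect('wrist','cover',.088),maskrect('scene','cover',.088))
cv2.imwrite('pics/c18.png',np.hstack([w[:,140:500],cv2.resize(sc[150:270,270:400],(440,400),interpolation=2)]))
E
```

```text
[ 0.54701518 -0.00115819  0.19602037] [-0.39846256  0.1113765  -0.23479836] 49.75
(0.83, 548.8, -1.6, 241.3, 110.3, 80.3) (0.71, 551.3, -3.4, 246.5, 116.7, 78.8)
```

View pics/c18.png

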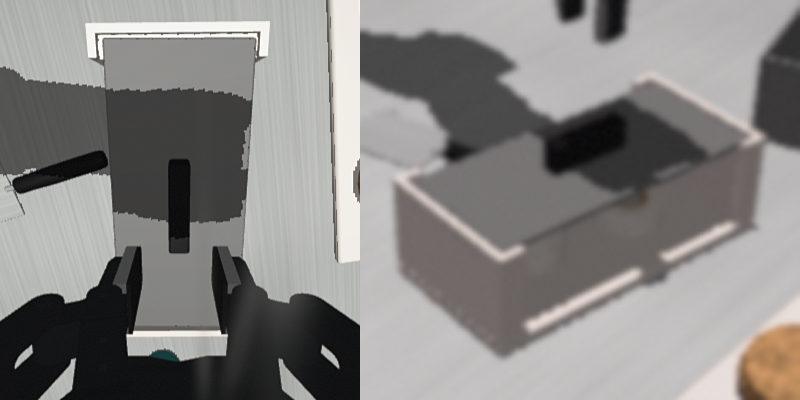

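The cover lies level inside its rims: the rectangle fits 241 x 110 mm at seat height, centre (0.549,-0.002). It took a 43 N press with no further travel. I'm handing in.

```bash
python3 -c "
from plant import r
print(r.close_job())"
```

```text
the job is handed in; nothing more can be done
None
```

The job is handed in; no verdict came back. The one spent core (small) is in the bin, the large roll is on the thick post and the three small rolls are on the thin post, and the cover is back level in its seat, pressed down with about 43 N.

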